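Roll the hexagon bar slot-up and clamp it with the thumbscrew

TASK

Roll the hexagon bar that lies in the bench fixture so that its slotted flat faces straight up and it rests down in both cradles again, let go of it, and then turn the leaning knurled thumbscrew clockwise until it seats, which pushes the bar up against the end stop. Stop when the resistance rises: do not overtighten the screw. Leave the other things on the bench where they are and let go of everything at the end.

Things in the scene. Friction and masses are not known exactly. Their poses are not given: they have to be found in the camera images.
- cradle (a point): Place of the bar's axis, midway between the fixture's two cradles, when the bar rests in them: 85 mm above the bench. Fixture axes: y along the bar towards the end stop, z up, x across. y points away from the robot within 17 degrees. Cradles at y -42 and +42 mm, 12 thick, 46 wide: floor 12 mm below this point, short sloping cheeks centre the bar. Between them 73 mm is free below, down to the fixed base.
- bar_center (a point): Centre of the loose steel hexagon bar: 24 mm across flats, 120 long, 0.47 kg. y: along the bar (as the fixture's y); z: out of its one slotted flat (dark groove 5 x 78 mm, a small hole beyond each end). It starts in both cradles, resting on a flat, slot one flat off: 60 degrees from up, towards fixture +x. Jaws tilted 30 degrees about the bar's axis, either way, close squarely on two flats.
- thumbscrew (a joint): Angle of the thumbscrew's shaft, rad, growing clockwise as seen looking at its head. Starts at 0 to 0.9; it is seated, against a firm stop, at 2.8. Running torque about 0.05 N m; it stays where it is left.
- screw_head (a point): Centre of the thumbscrew's knurled round steel head, 28 mm across, 20 tall. z: the screw's axis, out of the head (x, y turn with it), leaning 35 degrees from vertical towards fixture -y, away from the bar. It stands on a 12 mm neck 15 mm long, above a slim 23 mm boss. From cradle it lies at x 0, y -125, z +6 mm (fixture axes). Captive: it does not move along its axis.
- pusher_face (a point): Middle of the face of the steel pusher plate (22 mm wide, top 8 mm above this point) at the fixture's -y end. The screw drives it along fixture +y, towards the bar's end, 4 mm per rad; when seated it stands 120.2 mm from the end stop's face, so it pushes the bar up to the stop.
- nut_c (a point): Bystander: hexagon nut 24 mm across, 12 mm high, lying loose on the bench left of the fixture.
- collar_c (a point): Bystander: brass ring 38 mm across, 14 mm high, lying loose left of the fixture.
- gauge_c (a point): Bystander: steel block 50 x 22 x 22 mm, lying loose right of the fixture.
- spanner_c (a point): Bystander: spanner lying loose to the left.
- bin_c (a point): Bystander: small red open bin, 160 x 100 x 75 mm, to the left.
- tape_c (a point): Bystander: cardboard ring 90 mm across, 24 mm high, to the right.
- can_c (a point): Bystander: round aluminium can 60 mm across, 140 mm high, to the right.
- end_stop (a point): Middle of the face of the fixture's end stop, an upright aluminium plate 36 mm wide and 12 thick, 64 mm from cradle along fixture +y, level with it; its top is 7 mm higher.
- windup (a joint): Elastic twist of the thumbscrew's head on its shaft, rad, positive when tightening: 1.2 N m per rad, so 0 when free and about 0.04 while the screw runs. Once the shaft has seated, turning the head on only winds this up: the resistance rises steadily. Beyond 0.35 (0.42 N m) the screw is overtightened. It springs back when let go.
There are look-alikes about, which are no part of the job. There is more than one size of the part that bears bar_center; the job needs the middle-sized.

How it is judged:
By the outcome, as a careful person would: the job done as asked, in the order asked, and still so for the second after the job is handed in, with the robot touching nothing.
It also fails if it takes over 64 s, if anything falls off the work surface, if the arm or the gripper's body presses on something with over 40 N, if the wrist force passes 120 N, or if a joint passes its speed limit or range.

ROBOT

A 7-joint arm with a two-finger parallel gripper is mounted at the origin on the work surface. World frame = base frame: x ahead of the robot, y to its left, z up, the work surface at z = 0. Lengths are in m, angles in degrees, forces in N, time in s.
With the tool pointing down it reaches from about 0.425 to 0.95 m from the base axis. Payload 4.7 kg.
Tool frame: the origin (TCP) lies on the centre line of the jaws, within the pads' length; the fingertips stand bot.tips_ahead ahead of it and the grasp point (between the pads) lies 6 mm ahead of it (bot.tips_ahead is the distance from the TCP to the fingertips, in m); z points along the fingers, y is the direction in which the jaws open and shut (so a half turn about z gives the same grasp; the last joint's range is limited). The gripper opens to 87 mm and grips with 3 to 60 N. Pads are 19 mm wide; open, the fingers measure 117 mm over their backs; the gripper's body (75 mm by 190 mm) begins 51 mm behind the grasp point.
Start: joints at [73.745, 26.849, -2.785, 87.806, 1.381, 65.374, -4.715], TCP at [0.17, -0.653, 0.248] pointing down, gripper open.
Joint ranges: [-148.3, 148.3], [-19.14, 114.17], [-79.39, 73.82], [5.75, 140.21], [-59.74, 239.74], [12.07, 113.84], [-152.46, 152.46]. Speed limits (degrees/s): [147.25, 147.25, 180, 180, 180, 180, 180].

INTERFACE

Orientations are given as a 3x3 rotation matrix whose columns are the frame's x, y, z axes.
In Python, from workcell import bot, get_image, job gives the robot as it stands. The module is installed in compiled form; this text tells all that it offers.
- The arm moves only by the tool drive_tool, never from a script. Its argument "commands" is a list of rows, each a list of 3 entries, a list of its own where there are three numbers: the turn, a rotation vector about the tool's x, y, z in rad, then the shift along the tool's x, y, z in m, then the opening, from 0 (shut) to 1 (fully open). In form: [[[ax, ay, az], [tx, ty, tz], grip], ...]. A call has exactly 10 rows; each row shifts and turns the commanded pose from where the row before left it, along the tool's axes as they then stand; what a row does not reach is not made up. A row lasts 1/12 s, in which the tool goes at most 41.7 mm and 7.16 degrees, less where a joint would pass 70% of its speed; a pose out of reach is approached as far as the arm can. A call with a gripper value outside its range is refused whole. The fingers move at their own pace and stop on an object; "force" is the grip in N (left out, the last holds). Time passes only in rows, so rows that do not move let the fingers close, or fill a call up. It gives the time, the measured TCP pose, the force and the opening at its end, in the units of the state.
- bot.get_obs(): the state, without advancing time (a new reading comes with each control period).
- get_image(name): name is "scene" or "top" or "wrist"; returns a dict with "img" (480x640x3 uint8, blue, green, red), "depth" (480x640 float32, m along the optical axis (not along the pixel's ray), 0 where there is no reading), "fx", "fy", "cx", "cy" (pixels), "k1" (the pictures are not rectified: a ray, as slopes to the right and down, at radius r is drawn at 1 + k1 r^2 times it, then the intrinsics apply), "camera_from_world" (4x4, takes a point from world to camera coordinates). Camera axes: x right, y up, looking along -z (the intrinsics and any distortion apply to the point x, -y, -z); pixel columns grow to the right and rows downward; lengths in m; the calibration is good to about 2 mm. A picture is of the moment at which its call begins.
- job.job_done(): hands the job in, once; it reports no verdict.
The state is a dict: "time_s": time; "joint_pos": joint angles; "joint_vel": joint speeds; "joint_torque": joint torques, N m; "position": TCP position; "tcp_rot": TCP orientation; "force": force on the tool from outside, world axes, zero at the start; "moment": the same for the moment, N m; "finger_gap": finger opening in m.
Only numpy, scipy, OpenCV 4.12 (cv2) and the standard library are available. Lean on these libraries where they do the work, as an engineer would, in place of code of your own. Each camera call takes 0.05 s, during which the arm holds its last target. There are 200 camera calls.

## Working session

There is one attempt and no reset: what is moved stays moved. The work goes in short steps, Python scripts to look and compute and a tool call to move; the robot and the scene stay as the last step left them, time stands still between calls to the robot, and variables do not carry over. Pictures are saved under pics/ and viewed, about 8 in all and at most 12, crops included, and the job is handed in when it is done.

Besides the shell and the picture viewer there is one more tool, called after "Emit:" in YAML: its name, and indented under it one key for each argument. drive_tool: Moves the arm, as the interface text tells. Its arguments: {"type":"object","properties":{"commands":{"type":"array"},"force":{"type":"number"}},"required":["commands"]}

```bash
mkdir -p pics; cat > h.py <<'E'
import numpy as np, cv2
from workcell import bot, get_image, job
def snap(n,f=None):
    d=get_image(n)
    if f: cv2.imwrite('pics/'+f,d['img'])
    np.savez('last_'+n+'.npz',**d)
    return d
def load(n): 
    z=np.load('last_'+n+'.npz'); return {k:z[k] for k in z}
def ray(d,u,v):
    a=(u-d['cx'])/d['fx'];b=(v-d['cy'])/d['fy'];x,y=a,b
    for _ in range(20):
        r=x*x+y*y;x=a/(1+d['k1']*r);y=b/(1+d['k1']*r)
    T=np.array(d['camera_from_world']);R=T[:3,:3];o=-R.T@T[:3,3]
    return o,R.T@np.array([x,-y,-1.])
def onz(d,u,v,z):
    o,r=ray(d,u,v);return o+r*(z-o[2])/r[2]
def dep(d,u,v):
    o,r=ray(d,u,v);return o+r*float(d['depth'][int(v),int(u)])
def proj(d,p):
    q=np.array(d['camera_from_world'])@np.append(p,1);x,y=q[0]/-q[2],-q[1]/-q[2];s=1+d['k1']*(x*x+y*y)
    return float(d['fx']*x*s+d['cx']),float(d['fy']*y*s+d['cy'])
E
python3 - <<'E'
from h import *
for n in ['scene','top']:
    d=snap(n,n+'1.png'); T=d['camera_from_world'];print(n,-T[:3,:3].T@T[:3,3],d['fx'],d['k1'])
o=bot.get_obs();print({k:np.round(v,3).tolist() for k,v in o.items()},bot.tips_ahead)
E
```

```text
scene [1.34616284 0.21992349 0.85864288] 576.6642030898507 -0.06474530213087441
top [0.36327715 0.01796458 1.33337295] 557.2792026430692 -0.16129020532318405
{'time_s': 0.1, 'joint_pos': [73.745, 26.894, -2.785, 87.867, 1.379, 65.376, -4.715], 'joint_vel': [0.018, -0.138, 0.101, -0.195, 0.005, 0.01, -0.073], 'joint_torque': [0.001, -50.917, -0.081, -23.683, -0.061, 0.034, 0.0], 'position': [0.17, -0.653, 0.247], 'tcp_rot': [[0.968, 0.252, -0.0], [0.252, -0.968, 0.002], [-0.0, -0.002, -1.0]], 'force': [-0.007, 0.542, -0.002], 'moment': [-0.026, -0.034, 0.043], 'finger_gap': 0.087} 0.025
```

View pics/scene1.png

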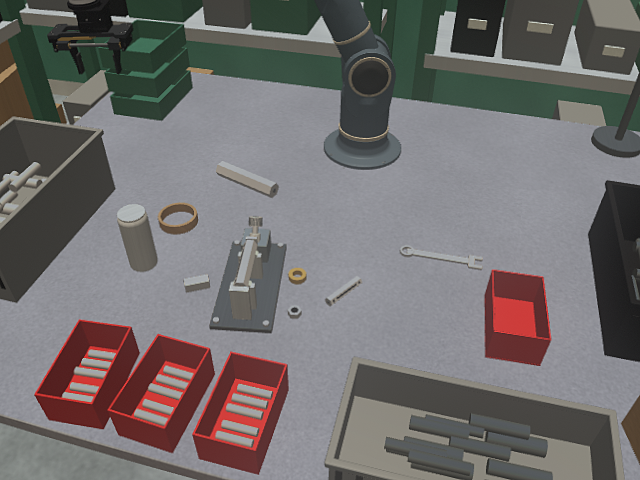

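View pics/top1.png

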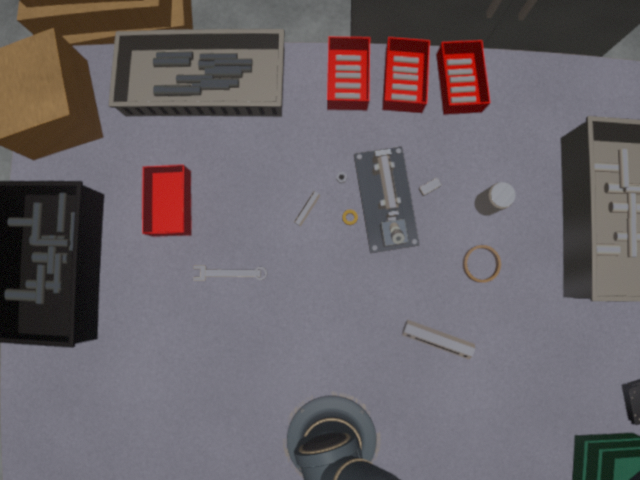

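```bash
python3 - <<'E'
from h import *
t=load('top');s=load('scene')
a=cv2.resize(t['img'][140:260,345:425],None,fx=5,fy=5,interpolation=cv2.INTER_CUBIC)
b=cv2.resize(s['img'][205:335,205:295],None,fx=4.4,fy=4.6,interpolation=cv2.INTER_CUBIC)[:600]
cv2.imwrite('pics/c1.png',np.hstack([a,b[:, :396]]))
for u,v in [(384,152),(386,165),(389,185),(390,200),(392,214),(396,230),(397,236),(360,153),(401,152),(374,248),(413,243)]:
    print(u,v,dep(t,u,v).round(3))
E
```

```text
Traceback (most recent call last):
ValueError: all the input array dimensions except for the concatenation axis must match exactly, but along dimension 0, the array at index 0 has size 600 and the array at index 1 has size 598
```

```bash
python3 - <<'E'
from h import *
t=load('top');s=load('scene')
a=cv2.resize(t['img'][140:260,345:425],(400,600),interpolation=cv2.INTER_CUBIC)
b=cv2.resize(s['img'][205:335,205:291],(400,600),interpolation=cv2.INTER_CUBIC)
cv2.imwrite('pics/c1.png',np.hstack([a,b]))
for u,v in [(384,152),(386,165),(389,185),(390,200),(392,214),(396,230),(397,236),(360,153),(401,152),(374,248),(413,243)]:
    print(u,v,dep(t,u,v).round(3))
E
```

```text
384 152 [ 0.672 -0.104  0.091]
386 165 [ 0.641 -0.109  0.094]
389 185 [ 0.595 -0.116  0.096]
390 200 [ 0.561 -0.118  0.097]
392 214 [ 0.529 -0.123  0.096]
396 230 [ 0.494 -0.133  0.097]
397 236 [ 0.48  -0.135  0.1  ]
360 153 [ 0.689 -0.054  0.009]
401 152 [ 0.693 -0.153  0.013]
374 248 [ 0.458 -0.09   0.022]
413 243 [ 0.472 -0.182  0.022]
```

View pics/c1.png

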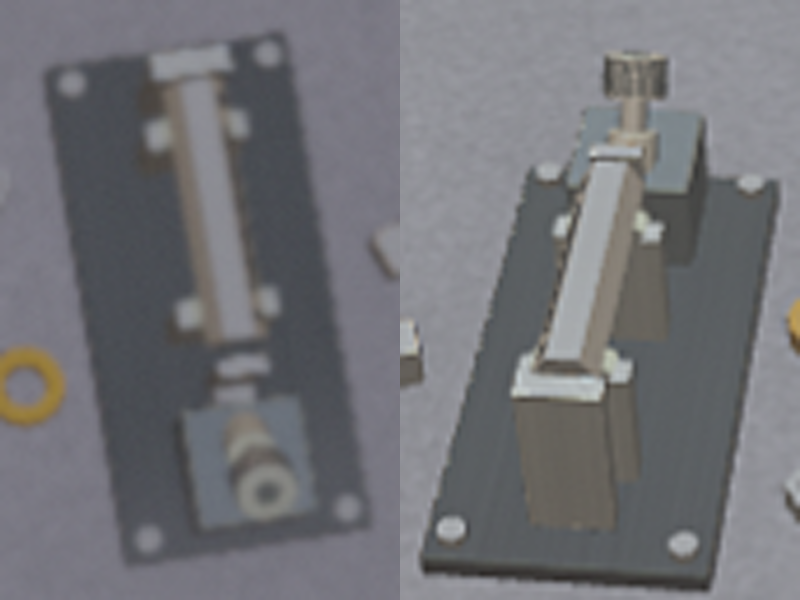

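```bash
python3 - <<'E'
from h import *
t=load('top');s=load('scene')
c=lambda d,x,y,z:onz(d,345+x/5-.4,140+y/5-.4,z)
E=c(t,190,60,.092);H=c(t,268,490,.0992)
print('E',E,'H',H,np.linalg.norm((E-H)[:2]))
sc=lambda x,y,z:onz(s,205+x*86/400-.4,205+y*130/600-.4,z)
E2=sc(557-400,383,.092);H2=sc(635-400,57,.107);print('scene E',E2,'Htop back rim?',H2)
B=[c(t,*p,.016) for p in [(72,83),(267,53),(148,540),(348,507)]];print(np.round(B,3))
m1=(B[0]+B[1])/2;m2=(B[2]+B[3])/2
for a,b in [(B[0],B[2]),(B[1],B[3]),(E,H)]:
    q=(a-b)[:2];print('yaw',np.degrees(np.arctan2(q[1],q[0])))
# top flat edges of bar at z .097
for y in (120,200,300):pass
for p in [(178,90),(212,85),(217,335),(255,335)]: print(p,c(t,*p,.097).round(4))
for u,v in [(386,229),(405,225),(388,242),(404,240),(383,226)]: print('block',dep(t,u,v).round(3))
print('can',dep(t,502,190).round(3),'scene can',dep(s,132,213).round(3),'tall bar',dep(t,440,338).round(3))
E
```

```text
E [ 0.67272711 -0.10080376  0.092     ] H [ 0.47645098 -0.13734349  0.0992    ] 0.19964836989560916
scene E [ 0.67137897 -0.10162804  0.092     ] Htop back rim? [ 0.48656128 -0.1327809   0.107     ]
[[ 0.679 -0.051  0.016]
 [ 0.696 -0.145  0.016]
 [ 0.459 -0.091  0.016]
 [ 0.477 -0.186  0.016]]
yaw 10.264991190946791
yaw 10.534993155583123
yaw 10.545741413903253
(178, 90) [ 0.6574 -0.095   0.097 ]
(212, 85) [ 0.6602 -0.1104  0.097 ]
(217, 335) [ 0.5458 -0.1139  0.097 ]
(255, 335) [ 0.5463 -0.131   0.097 ]
block [ 0.499 -0.114  0.06 ]
block [ 0.51  -0.158  0.057]
block [ 0.469 -0.119  0.058]
block [ 0.475 -0.155  0.063]
block [ 0.506 -0.107  0.062]
can [ 0.583 -0.362  0.139] scene can [ 0.576 -0.359  0.139] tall bar [ 0.25  -0.248  0.033]
```

```bash
cat >> h.py <<'E'
from scipy.spatial.transform import Rotation as Ro
yaw=np.radians(10.5);yf=np.array([np.cos(yaw),np.sin(yaw),0]);xf=np.array([np.sin(yaw),-np.cos(yaw),0]);Z=np.array([0,0,1.])
CR=np.array([.6045,-.1135,.085])
def Rt(th): # tool leaning th deg towards +xf
    t=np.radians(th);a=-np.sin(t)*xf-np.cos(t)*Z
    return np.stack([yf,np.cross(a,yf),a],1)
def delta(R,p):
    o=bot.get_obs();R0=np.array(o['tcp_rot']);p0=np.array(o['position'])
    rv=Ro.from_matrix(R0.T@R).as_rotvec();s0=R0.T@(p-p0);s1=R.T@(p-p0)
    print('t',o['time_s'],'p',p0.round(4),'gap',round(float(o['finger_gap']),4),'F',np.round(o['force'],2),'M',np.round(o['moment'],3))
    print('j',np.round(o['joint_pos'],1),'turn',rv.round(4),'shift before turn',s0.round(4),'after turn',s1.round(4))
E
python3 - <<'E'
from h import *
delta(Rt(30),np.array([.616,-.176,.26]))
E
```

```text
t 0.1 p [ 0.17   -0.6527  0.2466] gap 0.087 F [-0.01  0.54 -0.  ] M [-0.026 -0.034  0.043]
j [73.7 26.9 -2.8 87.9  1.4 65.4 -4.7] turn [0.5216 0.0188 0.0699] shift before turn [ 0.5517 -0.3489 -0.0128] after turn [ 0.5254 -0.3423  0.1821]
```

Emit:
drive_tool:
  commands:
    - [[0, 0, 0], [0.0276, -0.0174, -0.0006], 1]
    - [[0, 0, 0], [0.0276, -0.0174, -0.0006], 1]
    - [[0, 0, 0], [0.0276, -0.0174, -0.0006], 1]
    - [[0, 0, 0], [0.0276, -0.0174, -0.0006], 1]
    - [[0, 0, 0], [0.0276, -0.0174, -0.0006], 1]
    - [[0, 0, 0], [0.0276, -0.0174, -0.0006], 1]
    - [[0, 0, 0], [0.0276, -0.0174, -0.0006], 1]
    - [[0, 0, 0], [0.0276, -0.0174, -0.0006], 1]
    - [[0, 0, 0], [0.0276, -0.0174, -0.0006], 1]
    - [[0, 0, 0], [0.0276, -0.0174, -0.0006], 1]

```text
time_s: 0.93
position: [0.394, -0.4138, 0.2533]
tcp_rot: [[0.968, 0.252, -0.0], [0.252, -0.968, 0.0], [-0.0, -0.0, -1.0]]
force: [1.2, 0.4, 0.1]
finger_gap: 0.0874
```

Emit:
drive_tool:
  commands:
    - [[0, 0, 0], [0.0276, -0.0174, -0.0006], 1]
    - [[0, 0, 0], [0.0276, -0.0174, -0.0006], 1]
    - [[0, 0, 0], [0.0276, -0.0174, -0.0006], 1]
    - [[0, 0, 0], [0.0276, -0.0174, -0.0006], 1]
    - [[0, 0, 0], [0.0276, -0.0174, -0.0006], 1]
    - [[0, 0, 0], [0.0276, -0.0174, -0.0006], 1]
    - [[0, 0, 0], [0.0276, -0.0174, -0.0006], 1]
    - [[0, 0, 0], [0.0276, -0.0174, -0.0006], 1]
    - [[0, 0, 0], [0.0276, -0.0174, -0.0006], 1]
    - [[0, 0, 0], [0.0276, -0.0174, -0.0006], 1]

```text
time_s: 1.77
position: [0.6172, -0.176, 0.2591]
tcp_rot: [[0.968, 0.252, -0.001], [0.252, -0.968, 0.0], [-0.001, -0.0, -1.0]]
force: [-0.0, -0.9, -0.1]
finger_gap: 0.0872
```

Emit:
drive_tool:
  commands:
    - [[0.0652, 0.0023, 0.0087], [0, 0, 0], 1]
    - [[0.0652, 0.0023, 0.0087], [0, 0, 0], 1]
    - [[0.0652, 0.0023, 0.0087], [0, 0, 0], 1]
    - [[0.0652, 0.0023, 0.0087], [0, 0, 0], 1]
    - [[0.0652, 0.0023, 0.0087], [0, 0, 0], 1]
    - [[0.0652, 0.0023, 0.0087], [0, 0, 0], 1]
    - [[0.0652, 0.0023, 0.0087], [0, 0, 0], 1]
    - [[0.0652, 0.0023, 0.0087], [0, 0, 0], 1]
    - [[0, 0, 0], [0, 0, 0], 1]
    - [[0, 0, 0], [0, 0, 0], 1]

```text
time_s: 2.6
position: [0.6162, -0.1784, 0.2582]
tcp_rot: [[0.983, 0.156, -0.092], [0.181, -0.853, 0.49], [-0.002, -0.498, -0.867]]
force: [0.1, 0.1, 0.9]
finger_gap: 0.0872
```

```bash
python3 - <<'E'
from h import *
R=Rt(30)
delta(R,CR-R[:,2]*.106)
d=snap('wrist','w1.png');
for y in(-60,-42,0,42,64,-125): print(y,np.round(proj(d,CR+yf*y/1000+Z*(.012 if abs(y)<60 else .006)),1))
E
```

```text
t 2.6 p [ 0.6162 -0.1784  0.2582] gap 0.0872 F [0.14 0.14 0.91] M [-0.55  -0.065 -0.008]
j [ 36.5  33.7 -21.   82.  -14.8  81.  -58. ] turn [ 0.0021  0.0011 -0.002 ] shift before turn [0.0005 0.0294 0.0771] after turn [0.0003 0.0295 0.077 ]
-60 [352.  282.8]
-42 [349.5 266.2]
0 [350.3 220. ]
42 [351.2 170.4]
64 [354.9 142.7]
-125 [350.8 345.9]
```

View pics/w1.png

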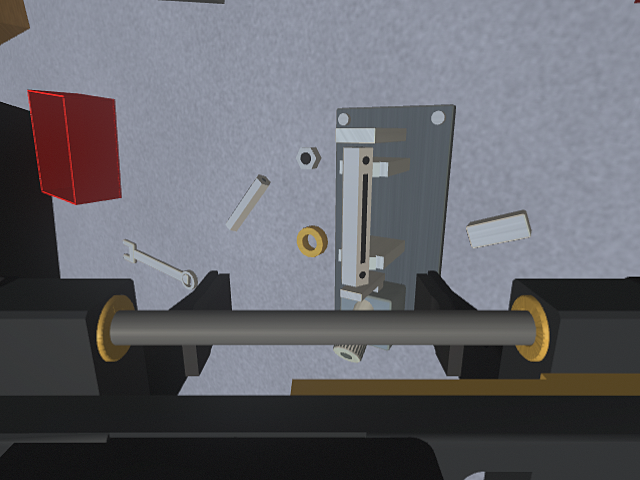

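Emit:
drive_tool:
  commands:
    - [[0, 0, 0], [0, 0.01, 0.02], 1]
    - [[0, 0, 0], [0, 0.01, 0.02], 1]
    - [[0, 0, 0], [0, 0.0095, 0.02], 1]
    - [[0, 0, 0], [0, 0, 0.02], 1]
    - [[0, 0, 0], [0, 0, 0.02], 1]
    - [[0, 0, 0], [0, 0, 0.02], 1]
    - [[0, 0, 0], [0, 0, 0.016], 1]
    - [[0, 0, 0], [0, 0, 0], 1]
    - [[0, 0, 0], [0, 0, 0], 1]
    - [[0, 0, 0], [0, 0, 0], 1]

```text
time_s: 3.48
position: [0.6098, -0.1359, 0.1283]
tcp_rot: [[0.983, 0.16, -0.089], [0.183, -0.853, 0.489], [0.002, -0.497, -0.868]]
force: [0.3, -1.0, 0.4]
finger_gap: 0.0869
```

```bash
python3 - <<'E'
from h import *
R=Rt(30)
delta(R,CR-R[:,2]*.006)
d=snap('wrist','w2.png');
for y in(-60,-42,0,42,64,-125): print(y,np.round(proj(d,CR+yf*y/1000+Z*(.012 if abs(y)<60 else .006)),1))
E
```

```text
t 3.4833 p [ 0.6098 -0.1359  0.1283] gap 0.0869 F [ 0.32 -1.03  0.43] M [-0.545 -0.082  0.029]
j [ 34.3  39.  -21.4  91.8 -14.5  65.6 -56. ] turn [ 0.0037 -0.0013  0.0017] shift before turn [-0.0012  0.0016  0.0431] after turn [-0.0011  0.0017  0.043 ]
-60 [321.  378.5]
-42 [315.5 355.9]
0 [315.1 283.5]
42 [314.8 202.2]
64 [321.  154.7]
-125 [321.  470.2]
```

View pics/w2.png

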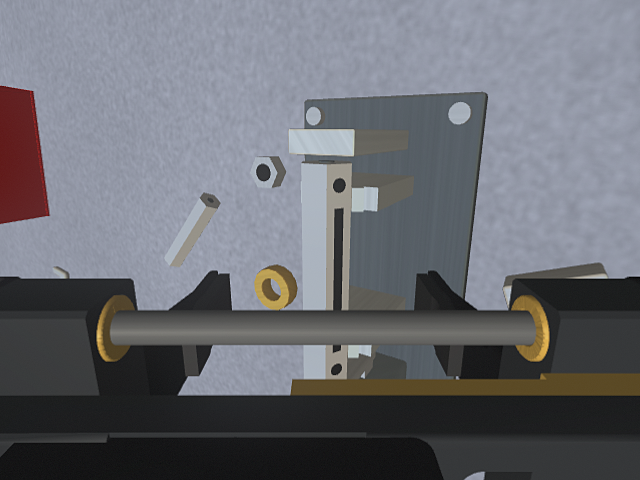

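Emit:
drive_tool:
  commands:
    - [[0.002, 0, 0], [0, 0.0008, 0.014], 1]
    - [[0.002, 0, 0], [0, 0.0008, 0.014], 1]
    - [[0, 0, 0], [0, 0, 0.014], 1]
    - [[0, 0, 0], [0, 0, 0], 1]
    - [[0, 0, 0], [0, 0, 0], 0.2]
    - [[0, 0, 0], [0, 0, 0], 0.2]
    - [[0, 0, 0], [0, 0, 0], 0.2]
    - [[0, 0, 0], [0, 0, 0], 0.2]
    - [[0, 0, 0], [0, 0, 0], 0.0]
    - [[0, 0, 0], [0, 0, 0], 0.0]
  force: 40

```text
time_s: 4.37
position: [0.6056, -0.1169, 0.0902]
tcp_rot: [[0.983, 0.158, -0.091], [0.182, -0.851, 0.493], [0.0, -0.501, -0.865]]
force: [0.9, -0.4, 0.3]
finger_gap: 0.0553
```

```bash
python3 - <<'E'
from h import *
R=Rt(30)
delta(R,CR-R[:,2]*.006)
E
```

```text
t 4.3667 p [ 0.6056 -0.1169  0.0902] gap 0.0553 F [ 0.88 -0.4   0.34] M [-0.563 -0.111 -0.025]
j [ 33.4  41.  -21.7  94.4 -14.7  61.  -55.7] turn [-0.0016 -0.0004  0.0002] shift before turn [-0.0004 -0.0004  0.0002] after turn [-0.0004 -0.0004  0.0002]
```

Emit:
drive_tool:
  commands:
    - [[0, 0, 0], [0, 0, 0], 0]
    - [[0, 0, 0], [0, 0, 0], 0]
    - [[0, 0, 0], [0, 0, 0], 0]
    - [[0, 0, 0], [0, 0, 0], 0]
    - [[0, 0, 0], [0, 0, 0], 0]
    - [[0, 0, 0], [0, 0, 0], 0]
    - [[0, 0, 0], [0, 0, 0], 0]
    - [[0, 0, 0], [0, 0, 0], 0]
    - [[0, 0, 0], [0, 0, 0], 0]
    - [[0, 0, 0], [0, 0, 0], 0]

```text
time_s: 5.2
position: [0.6053, -0.1161, 0.09]
tcp_rot: [[0.983, 0.158, -0.092], [0.183, -0.85, 0.494], [-0.0, -0.502, -0.865]]
force: [-0.9, 1.5, 1.8]
finger_gap: 0.0235
```

```bash
python3 - <<'E'
from h import *
R=Rt(30)
delta(R,CR-R[:,2]*.006)
E
```

```text
t 5.2 p [ 0.6053 -0.1161  0.09  ] gap 0.0235 F [-0.91  1.54  1.75] M [-0.076  0.023  0.004]
j [ 33.4  41.  -21.7  94.5 -14.8  61.  -55.7] turn [-0.0028  0.0005  0.0005] shift before turn [-0.0003  0.0002 -0.0003] after turn [-0.0003  0.0002 -0.0003]
```

Emit:
drive_tool:
  commands:
    - [[0, 0, 0], [0, -0.0025, -0.0043], 0]
    - [[0, 0, 0], [0, -0.0025, -0.0043], 0]
    - [[0, 0, 0], [0, -0.0025, -0.0043], 0]
    - [[0, 0, 0], [0, -0.0025, -0.0043], 0]
    - [[0, 0, 0], [0, -0.0025, -0.0043], 0]
    - [[0, 0, 0], [0, -0.0025, -0.0043], 0]
    - [[0, 0, 0], [0, -0.0025, -0.0043], 0]
    - [[0, 0, 0], [0, -0.0025, -0.0043], 0]
    - [[0, 0, 0], [0, 0, 0], 0]
    - [[0, 0, 0], [0, 0, 0], 0]

```text
time_s: 6.03
position: [0.6055, -0.1166, 0.13]
tcp_rot: [[0.983, 0.158, -0.091], [0.183, -0.851, 0.493], [0.0, -0.501, -0.865]]
force: [-0.3, -1.0, -3.9]
finger_gap: 0.0237
```

Emit:
drive_tool:
  commands:
    - [[-0.07, 0, 0], [0, 0, 0], 0]
    - [[-0.07, 0, 0], [0, 0, 0], 0]
    - [[-0.07, 0, 0], [0, 0, 0], 0]
    - [[-0.07, 0, 0], [0, 0, 0], 0]
    - [[-0.07, 0, 0], [0, 0, 0], 0]
    - [[-0.07, 0, 0], [0, 0, 0], 0]
    - [[-0.07, 0, 0], [0, 0, 0], 0]
    - [[-0.07, 0, 0], [0, 0, 0], 0]
    - [[-0.07, 0, 0], [0, 0, 0], 0]
    - [[0, 0, 0], [0, 0, 0], 0]

```text
time_s: 6.87
position: [0.6046, -0.1114, 0.1291]
tcp_rot: [[0.982, 0.188, 0.017], [0.189, -0.977, -0.101], [-0.002, 0.102, -0.995]]
force: [0.5, 1.3, -4.2]
finger_gap: 0.0236
```

Emit:
drive_tool:
  commands:
    - [[-0.07, 0, 0], [0, 0, 0], 0]
    - [[-0.07, 0, 0], [0, 0, 0], 0]
    - [[-0.07, 0, 0], [0, 0, 0], 0]
    - [[-0.07, 0, 0], [0, 0, 0], 0]
    - [[-0.07, 0, 0], [0, 0, 0], 0]
    - [[-0.068, 0, 0], [0, 0, 0], 0]
    - [[0, 0, 0], [0, 0, 0], 0]
    - [[0, 0, 0], [0, 0, 0], 0]
    - [[0, 0, 0], [0, 0, 0], 0]
    - [[0, 0, 0], [0, 0, 0], 0]

```text
time_s: 7.7
position: [0.6053, -0.1181, 0.1299]
tcp_rot: [[0.984, 0.156, 0.09], [0.18, -0.853, -0.49], [0.0, 0.498, -0.867]]
force: [-0.5, 0.2, -4.3]
finger_gap: 0.0232
```

```bash
python3 - <<'E'
from h import *
R=Rt(-30)
delta(R,CR-R[:,2]*.006)
d=snap('wrist','w3.png')
E
```

```text
t 7.7 p [ 0.6053 -0.1181  0.1299] gap 0.0232 F [-0.45  0.2  -4.26] M [ 1.004  0.171 -0.012]
j [ -11.3   28.4    6.3  109.5   38.3   46.6 -113.4] turn [-0.0024  0.001  -0.0025] shift before turn [-0.     -0.0264  0.0306] after turn [ 0.     -0.0265  0.0306]
```

View pics/w3.png

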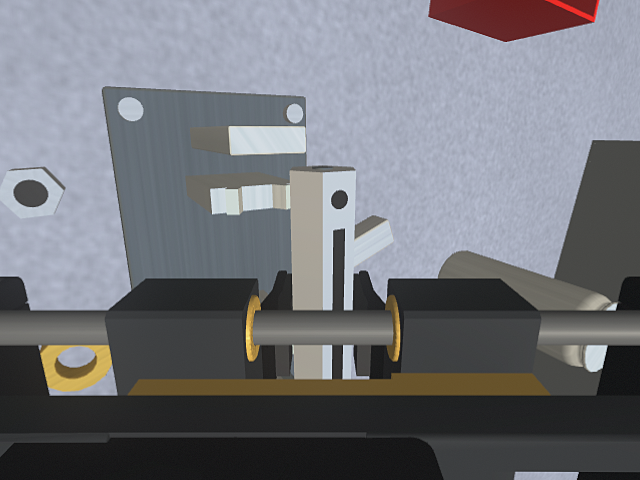

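Emit:
drive_tool:
  commands:
    - [[0, 0, 0], [0, -0.0034, -0.002], 0]
    - [[0, 0, -0.0025], [0, -0.0034, -0.002], 0]
    - [[0, 0, 0], [0, 0, 0], 0]
    - [[0, 0, 0], [0, -0.003, 0.0052], 0]
    - [[0, 0, 0], [0, -0.003, 0.0052], 0]
    - [[0, 0, 0], [0, -0.003, 0.0052], 0]
    - [[0, 0, 0], [0, -0.003, 0.0052], 0]
    - [[0, 0, 0], [0, -0.003, 0.0052], 0]
    - [[0, 0, 0], [0, 0, 0], 0]
    - [[0, 0, 0], [0, 0, 0], 0]

```text
time_s: 8.58
position: [0.6035, -0.1087, 0.0989]
tcp_rot: [[0.983, 0.162, 0.09], [0.185, -0.851, -0.491], [-0.003, 0.499, -0.867]]
force: [1.1, 0.7, -3.1]
finger_gap: 0.0234
```

```bash
python3 - <<'E'
from h import *
R=Rt(-30)
delta(R,CR-R[:,2]*.006)
E
```

```text
t 8.5833 p [ 0.6035 -0.1087  0.0989] gap 0.0234 F [ 1.06  0.68 -3.08] M [ 0.99   0.189 -0.039]
j [ -12.6   30.9    6.7  110.7   39.8   44.  -116.6] turn [-0.0012  0.0011  0.0037] shift before turn [ 0.0001 -0.0027  0.0085] after turn [ 0.0001 -0.0028  0.0085]
```

Emit:
drive_tool:
  commands:
    - [[0, 0, 0.0035], [0, 0.0017, 0.001], 0]
    - [[0, 0, 0], [0, 0, 0], 0]
    - [[0, 0, 0], [0, -0.0011, 0.0019], 0]
    - [[0, 0, 0], [0, -0.0011, 0.0019], 0]
    - [[0, 0, 0], [0, -0.0011, 0.0019], 0]
    - [[0, 0, 0], [0, -0.0011, 0.0019], 0]
    - [[0, 0, 0], [0, 0, 0], 0]
    - [[0, 0, 0], [0, 0, 0], 0]
    - [[0, 0, 0], [0, 0, 0], 0]
    - [[0, 0, 0], [0, 0, 0], 0]

```text
time_s: 9.42
position: [0.6043, -0.1106, 0.0909]
tcp_rot: [[0.983, 0.157, 0.091], [0.182, -0.852, -0.49], [0.001, 0.499, -0.867]]
force: [0.3, 0.6, -4.4]
finger_gap: 0.0236
```

```bash
python3 - <<'E'
from h import *
R=Rt(-30)
delta(R,CR-R[:,2]*.006)
E
```

```text
t 9.4167 p [ 0.6043 -0.1106  0.0909] gap 0.0236 F [ 0.33  0.57 -4.45] M [ 1.002  0.233 -0.015]
j [ -12.6   31.6    7.   110.8   40.2   43.1 -117.4] turn [-0.0013 -0.0003 -0.0007] shift before turn [-0.0003 -0.0005  0.0006] after turn [-0.0003 -0.0005  0.0006]
```

Emit:
drive_tool:
  commands:
    - [[0, 0, 0], [0, -0.0003, 0.0005], 0]
    - [[0, 0, 0], [0, -0.0003, 0.0005], 0]
    - [[0, 0, 0], [0, 0, 0], 0]
    - [[0, 0, 0], [0, 0, 0], 0.35]
    - [[0, 0, 0], [0, 0, 0], 0.4]
    - [[0, 0, 0], [0, 0, 0], 0.5]
    - [[0, 0, 0], [0, 0, 0], 0.8]
    - [[0, 0, 0], [0, 0, 0], 0.8]
    - [[0, 0, 0], [0, 0, 0], 0.8]
    - [[0, 0, 0], [0, 0, 0], 0.8]

```text
time_s: 10.25
position: [0.6043, -0.1106, 0.0897]
tcp_rot: [[0.983, 0.157, 0.091], [0.182, -0.852, -0.491], [0.0, 0.499, -0.867]]
force: [-0.1, 0.4, -0.0]
finger_gap: 0.0601
```

Emit:
drive_tool:
  commands:
    - [[0, 0, 0], [0, 0, 0], 0.8]
    - [[0, 0, 0], [0, 0, 0], 0.8]
    - [[0, 0, 0], [0, 0, 0], 0.8]
    - [[0, 0, 0], [0, 0, -0.01], 0.8]
    - [[0, 0, 0], [0, 0, -0.01], 0.8]
    - [[0, 0, 0], [0, 0, -0.02], 0.8]
    - [[0, 0, 0], [0, 0, -0.02], 0.8]
    - [[0, 0, 0], [0, 0, -0.02], 0.8]
    - [[0, 0, 0], [0, 0, -0.02], 0.8]
    - [[0, 0, 0], [0, 0, 0], 0.8]

```text
time_s: 11.08
position: [0.5975, -0.058, 0.1806]
tcp_rot: [[0.982, 0.157, 0.1], [0.186, -0.853, -0.487], [0.008, 0.497, -0.868]]
force: [0.3, 0.8, 0.8]
finger_gap: 0.0697
```

```bash
cat >> h.py <<'E'
def screw():
    c=np.radians(35);ax=-np.sin(c)*yf+np.cos(c)*Z
    return CR-.125*yf+.006*Z,ax
def Rs(phi): # tool on screw; phi turn about tool z from tool x ~ forward-up
    _,ax=screw();z=-ax;x=np.cross(-xf,ax);x=np.cross(xf,z);
    R=np.stack([np.cross(xf,z),xf,z],1)  # y=xf, x=y×z
    return R@Ro.from_rotvec([0,0,np.radians(phi)]).as_matrix()
E
python3 - <<'E'
from h import *
C,ax=screw();R=Rs(0);print(R.round(2),C,ax)
delta(R,C+ax*.1)
t=snap('top');s=snap('scene')
a=cv2.resize(t['img'][140:260,345:425],(400,600),interpolation=cv2.INTER_CUBIC)
b=cv2.resize(s['img'][205:335,205:291],(400,600),interpolation=cv2.INTER_CUBIC)
cv2.imwrite('pics/c2.png',np.hstack([a,b]))
E
```

```text
[[ 0.81  0.18  0.56]
 [ 0.15 -0.98  0.1 ]
 [ 0.57  0.   -0.82]] [ 0.48159314 -0.13627944  0.091     ] [-0.56397185 -0.104526    0.81915204]
t 11.0833 p [ 0.5975 -0.058   0.1806] gap 0.0697 F [0.35 0.84 0.85] M [0.573 0.073 0.017]
j [ -15.8   24.     4.2  108.1   35.7   53.9 -114.3] turn [0.5033 0.5876 0.1605] shift before turn [-0.1858  0.0448  0.0327] after turn [-0.1564  0.0559 -0.1001]
```

View pics/c2.png

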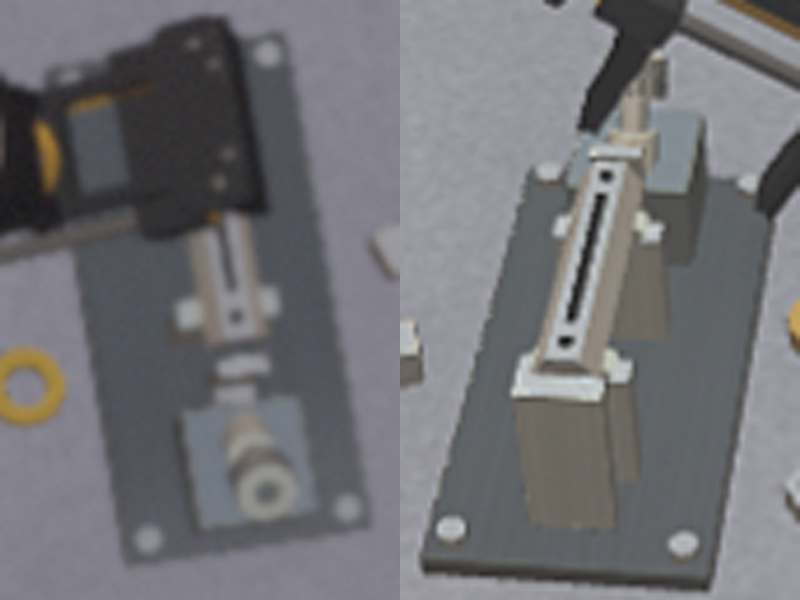

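Emit:
drive_tool:
  commands:
    - [[0, 0, 0], [0, 0.013, -0.023], 0.8]
    - [[0, 0, 0], [0, 0.013, -0.023], 0.8]
    - [[0, 0, 0], [0, 0.013, -0.023], 0.8]
    - [[0.0559, 0.0653, 0.0178], [0, 0, 0], 0.8]
    - [[0.0559, 0.0653, 0.0178], [0, 0, 0], 0.8]
    - [[0.0559, 0.0653, 0.0178], [0, 0, 0], 0.8]
    - [[0.0559, 0.0653, 0.0178], [0, 0, 0], 0.8]
    - [[0.0559, 0.0653, 0.0178], [0, 0, 0], 0.8]
    - [[0.0559, 0.0653, 0.0178], [0, 0, 0], 0.8]
    - [[0.0559, 0.0653, 0.0178], [0, 0, 0], 0.8]

```text
time_s: 12.02
position: [0.5943, -0.0619, 0.255]
tcp_rot: [[0.871, 0.15, 0.468], [0.186, -0.982, -0.032], [0.455, 0.115, -0.883]]
force: [-0.4, 0.7, -0.5]
finger_gap: 0.0697
```

Emit:
drive_tool:
  commands:
    - [[0.0559, 0.0653, 0.0178], [0, 0, 0], 0.8]
    - [[0.0559, 0.0653, 0.0178], [0, 0, 0], 0.8]
    - [[0, 0, -0.1], [0, 0, 0], 0.8]
    - [[0, 0, -0.1], [0, 0, 0], 0.8]
    - [[0, 0, -0.1], [0, 0, 0], 0.8]
    - [[0, 0, -0.1], [0, 0, 0], 0.8]
    - [[0, 0, -0.1], [0, 0, 0], 0.8]
    - [[0, 0, -0.1], [0, 0, 0], 0.8]
    - [[0, 0, -0.1], [0, 0, 0], 0.8]
    - [[0, 0, -0.1], [0, 0, 0], 0.8]

```text
time_s: 12.85
position: [0.5937, -0.0606, 0.2534]
tcp_rot: [[0.447, 0.716, 0.537], [0.818, -0.57, 0.079], [0.362, 0.404, -0.84]]
force: [-0.5, -0.9, 0.7]
finger_gap: 0.0699
```

```bash
python3 - <<'E'
from h import *
C,ax=screw()
delta(Rs(-160),C+ax*.092)
E
```

```text
t 12.85 p [ 0.5937 -0.0606  0.2534] gap 0.0699 F [-0.52 -0.92  0.72] M [-0.125  0.552 -0.014]
j [ 23.    9.2 -19.5 119.3 -11.5  20.2 -19.2] turn [-0.0487  0.0135 -1.9835] shift before turn [-0.1745 -0.1039 -0.0217] after turn [ 0.1645 -0.1173 -0.0301]
```

Emit:
drive_tool:
  commands:
    - [[0, 0, 0], [-0.025, -0.0148, -0.0031], 0.8]
    - [[0, 0, 0], [-0.025, -0.0148, -0.0031], 0.8]
    - [[0, 0, 0], [-0.025, -0.0148, -0.0031], 0.8]
    - [[0, 0, 0], [-0.025, -0.0148, -0.0031], 0.8]
    - [[0, 0, 0], [-0.025, -0.0148, -0.0031], 0.8]
    - [[0, 0, 0], [-0.025, -0.0148, -0.0031], 0.8]
    - [[0, 0, 0], [-0.025, -0.0148, -0.0031], 0.8]
    - [[0, 0, -0.1], [0, 0, 0], 0.8]
    - [[0, 0, -0.1], [0, 0, 0], 0.8]
    - [[0, 0, -0.1], [0, 0, 0], 0.8]

```text
time_s: 13.68
position: [0.4304, -0.1452, 0.1668]
tcp_rot: [[0.217, 0.815, 0.537], [0.949, -0.305, 0.079], [0.228, 0.493, -0.84]]
force: [-0.8, -0.0, -0.5]
finger_gap: 0.0695
```

```bash
python3 - <<'E'
from h import *
C,ax=screw()
delta(Rs(-160),C+ax*.092)
E
```

```text
t 13.6833 p [ 0.4304 -0.1452  0.1668] gap 0.0695 F [-0.77 -0.04 -0.46] M [-0.166  0.57  -0.017]
j [ 64.3   8.3 -42.5 137.5 -55.2  13.6  58.7] turn [-0.0473  0.0061 -1.6861] shift before turn [-0.0009 -0.0006 -0.    ] after turn [ 0.0007 -0.0008 -0.0001]
```

Emit:
drive_tool:
  commands:
    - [[0, 0, 0], [0, 0, 0.02], 0.8]
    - [[0, 0, 0], [0, 0, 0.02], 0.8]
    - [[-0.02, 0, -0.1], [0, 0, 0], 0.8]
    - [[-0.02, 0, -0.1], [0, 0, 0], 0.8]
    - [[0, 0, -0.1], [0, 0, 0], 0.8]
    - [[0, 0, -0.1], [0, 0, 0], 0.8]
    - [[0, 0, -0.1], [0, 0, 0], 0.8]
    - [[0, 0, -0.1], [0, 0, 0], 0.8]
    - [[0, 0, -0.1], [0, 0, 0], 0.8]
    - [[0, 0, -0.1], [0, 0, 0], 0.8]

```text
time_s: 14.52
position: [0.4528, -0.1503, 0.1582]
tcp_rot: [[-0.437, 0.716, 0.545], [0.879, 0.469, 0.088], [-0.193, 0.517, -0.834]]
force: [-0.3, 0.5, 0.1]
finger_gap: 0.0698
```

```bash
python3 - <<'E'
from h import *
C,ax=screw()
delta(Rs(-140),C+ax*.052)
E
```

```text
t 14.5167 p [ 0.4528 -0.1503  0.1582] gap 0.0698 F [-0.31  0.52  0.08] M [-0.1    0.537  0.015]
j [ 58.   11.2 -37.2 135.9 -59.5  12.1 109. ] turn [-0.0297 -0.0047 -0.5352] shift before turn [ 0.0125 -0.0091  0.021 ] after turn [ 0.0156 -0.002   0.0208]
```

```bash
cat > k.py <<'E'
from h import *
S=[([73.745,26.849,-2.785,87.806,1.381,65.374,-4.715],[.17,-.653,.248]),([36.5,33.7,-21,82,-14.8,81,-58],[.6162,-.1784,.2582]),([34.3,39,-21.4,91.8,-14.5,65.6,-56],[.6098,-.1359,.1283]),
([33.4,41,-21.7,94.4,-14.7,61,-55.7],[.6056,-.1169,.0902]),([-11.3,28.4,6.3,109.5,38.3,46.6,-113.4],[.6053,-.1181,.1299]),([-12.6,31.6,7,110.8,40.2,43.1,-117.4],[.6043,-.1106,.0909]),
([-15.8,24,4.2,108.1,35.7,53.9,-114.3],[.5975,-.058,.1806]),([23,9.2,-19.5,119.3,-11.5,20.2,-19.2],[.5937,-.0606,.2534]),([64.3,8.3,-42.5,137.5,-55.2,13.6,58.7],[.4304,-.1452,.1668]),([58,11.2,-37.2,135.9,-59.5,12.1,109],[.4528,-.1503,.1582])]
def frames(q,sg=-1):
    q=np.radians(q);R=np.eye(3);out=[]
    for i in range(7):
        R=R@Ro.from_rotvec([0,0,sg*q[i]] if i%2==0 else [0,q[i],0]).as_matrix();out.append(R)
    return out
def cols(q):
    F=frames(q);z=lambda R:R[:,2];x=lambda R:R[:,0]
    return np.stack([Z,x(F[0]),z(F[1]),x(F[2]),z(F[2])*0+x(F[3]),z(F[3]),x(F[4]),x(F[5]),z(F[6])],1)
A=np.vstack([cols(q) for q,_ in S]);b=np.hstack([p for _,p in S])
P,_,rk,_=np.linalg.lstsq(A,b,rcond=1e-4)
Rc=frames(S[0][0])[6].T@np.array([[.968,.252,0],[.252,-.968,.002],[0,-.002,-1]])
def fk(q): return cols(q)@P,frames(q)[6]@Rc
E
python3 - <<'E'
from k import *
print(P.round(4),rk,np.abs(A@P-b).max());print(Rc.round(3))
print(fk(S[-1][0])[1].round(3)); print(fk(S[7][0])[1].round(3))
E
```

```text
[ 0.1522  0.1027  0.6108 -0.1255 -0.0416  0.4214  0.0529 -0.0213  0.3398] 9 0.030078256465101733
[[-0.    -1.     0.002]
 [ 1.    -0.     0.   ]
 [ 0.     0.002  1.   ]]
[[-0.438  0.716  0.544]
 [ 0.878  0.471  0.088]
 [-0.193  0.516 -0.835]]
[[ 0.446  0.717  0.537]
 [ 0.819 -0.569  0.08 ]
 [ 0.363  0.403 -0.84 ]]
```

```bash
python3 - <<'E'
import re
t=open('k.py').read()
i=t.index('def cols');j=t.index('A=np.vstack')
t=t[:i]+'''def cols(q):
    F=frames(q)
    return np.stack([Z,F[1][:,2],F[1][:,1],F[2][:,0],F[4][:,2],F[4][:,1],F[4][:,0],F[5][:,0],F[6][:,2]],1)
'''+t[j:]
open('k.py','w').write(t)
E
python3 - <<'E'
from k import *
print(P.round(4),rk);print((A@P-b).reshape(-1,3).round(4))
E
```

```text
[ 0.2394  0.5503 -0.0415  0.0061  0.4633 -0.0007 -0.0041  0.0007  0.292 ] 9
[[ 0.0006 -0.001  -0.0017]
 [-0.004   0.0015  0.0018]
 [-0.0029  0.0015  0.0017]
 [-0.0025  0.0011  0.002 ]
 [ 0.0045  0.0015 -0.0026]
 [ 0.005   0.0021 -0.0022]
 [ 0.0042  0.0022 -0.0015]
 [ 0.0012  0.0005  0.0011]
 [-0.0028  0.0037  0.0007]
 [-0.0024  0.0024  0.0008]]
```

```bash
cat >> k.py <<'E'
from scipy.optimize import least_squares
LO=np.array([-148.3,-19.14,-79.39,5.75,-59.74,12.07,-152.46]);HI=np.array([148.3,114.17,73.82,140.21,239.74,113.84,152.46])
def ik(p,R,q0,m=1.):
    def f(q):
        pp,RR=fk(q);return np.r_[(pp-p)*1000,Ro.from_matrix(RR.T@R).as_rotvec()*300,(q-q0)*1e-3]
    r=least_squares(f,np.clip(q0,LO+m+.01,HI-m-.01),bounds=(LO+m,HI-m),max_nfev=60)
    return r.x,np.abs(f(r.x)[:6]).max()
E
python3 - <<'E'
from k import *
C,ax=screw();rng=np.random.default_rng(0)
for h,ln in [(.012,35),(.092,35),(.012,20)]:
    c=np.radians(ln);a2=-np.sin(c)*yf+np.cos(c)*Z
    out=[]
    for i in range(50):
        phi=rng.choice([-140,-90,-40,0]);
        z=-a2;R=np.stack([np.cross(xf,z),xf,z],1)@Ro.from_rotvec([0,0,np.radians(phi)]).as_matrix()
        q0=rng.uniform(np.maximum(LO,[-80,-10,-79,60,-59,13,-150]),np.minimum(HI,[100,70,73,140,239,70,150]))
        q,e=ik(C+ax*h,R,q0)
        if e<4: out.append(np.r_[q[:6],(q[6]+phi+180)%360-180,e])
    out=np.array(out);print(h,ln,len(out))
    if len(out): print(out[np.argsort(out[:,4])].round(0).astype(int)[::max(1,len(out)//14)])
E
```

```text
0.012 35 32
[[  82   48  -78  135  100   28 -148    0]
 [  81   45  -75  135  101   24 -150    0]
 [  78   38  -68  135  105   16 -156    0]
 [  76   36  -65  135  107   13 -159    0]
 [  76   36  -65  135  107   13 -159    0]
 [  76   35  -65  135  108   13 -160    0]
 [  76   35  -65  135  108   13 -160    0]
 [  39   19  -20  138  239   13   61    2]
 [  39   19  -20  138  239   13   61    2]
 [  39   19  -21  138  239   13   61    2]
 [  39   19  -20  138  239   13   61    2]
 [  39   19  -20  138  239   13   61    2]
 [  39   19  -21  138  239   13   61    2]
 [  39   19  -21  138  239   13   61    2]
 [  39   19  -20  138  239   13   61    2]
 [  39   19  -20  138  239   13   61    2]]
0.092 35 26
[[ 74  12 -51 137 -59  13   2   1]
 [ 74  11 -51 137 -59  13   2   1]
 [ 74  11 -51 137 -59  13   2   1]
 [ 74  11 -51 137 -59  13   2   1]
 [ 74  11 -51 137 -59  13   2   1]
 [ 74  12 -51 137 -59  13   2   1]
 [ 74  11 -51 137 -59  13   2   1]
 [ 74  11 -51 137 -59  13   2   1]
 [ 74  11 -51 137 -59  13   2   1]
 [ 74  11 -51 137 -59  13   2   1]
 [ 74  11 -51 137 -59  13   2   1]
 [
[... 481 characters left out ...]
2   1]
 [ 74  12 -51 137 -59  13   2   1]]
0.012 20 30
[[ -14   17   36  134  -57   24   -9    0]
 [  -7   16   27  134  -53   21  -13    0]
 [   6   16   12  133  -43   18  -23    0]
 [  11   16    6  132  -38   17  -28    0]
 [  22   16   -6  132  -27   16  -38    0]
 [  24   17   -9  131  -23   15  -42    0]
 [  31   17  -17  131  -14   15  -51    0]
 [  37   18  -24  130   -6   15  -58    0]
 [  40   19  -27  130    0   15  -64    0]
 [  51   22  -40  129   20   16  -82    0]
 [  53   23  -42  129   23   16  -86    0]
 [  63   28  -56  128   44   21 -104    0]
 [  64   29  -57  128   46   22 -106    0]
 [  67   32  -62  128   52   25 -111    0]
 [  73   39  -72  128   64   33 -121    0]]
```

```bash
cat >> k.py <<'E'
def Rl(ln,hd,phi): # tool z leaning ln, heading azimuth hd (deg)
    l,h=np.radians([ln,hd]);z=np.array([np.sin(l)*np.cos(h),np.sin(l)*np.sin(h),-np.cos(l)])
    # least-twist frame: start Rt(0), rotate -Z to z
    ax_=np.cross(-Z,z);n=np.linalg.norm(ax_);R=Rt(0)
    if n>1e-9: R=Ro.from_rotvec(ax_/n*np.arctan2(n,-z[2])).as_matrix()@R
    return R@Ro.from_rotvec([0,0,np.radians(phi)]).as_matrix()
def step(p,R,q0,w=.3):
    def f(q):
        pp,RR=fk(q);return np.r_[(pp-p)*1000,Ro.from_matrix(RR.T@R).as_rotvec()*300,(q-q0)*w]
    r=least_squares(f,np.clip(q0,LO+.02,HI-.02),bounds=(LO,HI),max_nfev=40);return r.x,np.abs(f(r.x)[:6]).max()
def path(q,wps,n=12):
    p0,R0=fk(q)
    for p,R in wps:
        rv=Ro.from_matrix(R0.T@R).as_rotvec();e=0
        for i in range(1,n+1):
            q,ei=step(p0+(p-p0)*i/n,R0@Ro.from_rotvec(rv*i/n).as_matrix(),q);e=max(e,ei)
        print(q.round(1),'err',round(e,1),round(ei,1));p0,R0=p,R
    return q
E
python3 - <<'E'
from k import *
C,ax=screw();V=np.array
print('check S7->S8');path(V(S[7][0]),[(V(S[8][1]),fk(S[7][0])[1]),fk(S[8][0])])
q=V(S[-1][0])
for hd2 in (10.5,-10,-30):
  print('hd',hd2)
  path(q,[(V([.47,-.14,.2]),Rl(12,hd2,-110)),(V([.47,-.14,.2]),Rl(12,hd2,-180)),(C+.06*Z,Rl(20,hd2,-180)),(C+.014*Z,Rl(20,hd2,-180)),(C+.013*Z-.003*yf,Rl(28,(hd2+10.5)/2,-180)),(C+ax*.012,Rl(35,10.5,-180)),(C+ax*.012,Rl(35,10.5,-90)),(C+ax*.012,Rl(35,10.5,-20))])
E
```

```text
check S7->S8
[ 62.5   8.5 -40.5 137.1 -54.2  13.8  40.7] err 0.9 0.8
[ 66.9   8.8 -45.2 137.3 -53.1  13.2  56.9] err 0.2 0.1
hd 10.5
[ 27.4   8.9 -13.9 121.7  -4.6  38.7  47.7] err 1.6 0.2
[ 36.5  10.1 -23.9 120.9  -1.3  39.  114.7] err 0.2 0.2
[ 39.8  13.7 -26.6 127.   -6.3  22.7 120.9] err 0.1 0.1
[ 37.4  18.5 -24.5 129.3  -4.1  15.7 119.5] err 0.0 0.0
[ 38.4  17.2 -22.2 131.9 -35.4  12.1 152.5] err 11.6 11.6
[ 57.   20.3 -39.2 131.  -30.8  12.1 152.5] err 31.2 31.2
[ 48.6  18.5 -29.2 133.1 -59.7  12.1  91.1] err 31.7 21.9
[ 48.1  18.4 -28.7 133.1 -59.7  12.1  21. ] err 28.5 24.5
hd -10
[ 23.1   8.  -12.  122.7   2.1  37.4  40.3] err 1.8 0.2
[ 31.5   9.  -21.3 121.9   5.   37.8 107.7] err 0.2 0.2
[ 28.9  11.7 -19.4 129.   10.2  20.3 102.2] err 0.1 0.1
[ 24.   16.2 -14.3 131.5  15.6  13.2  96.9] err 0.1 0.1
[ 60.9  25.  -52.2 133.3  76.   12.1  44. ] err 3.8 1.0
[ 76.4  35.8 -65.7 135.3 105.8  13.4  22.5] err 0.7 0.3
[ 82.7  49.4 -79.4 135.1  99.9  29.5 -57.2] err 0.5 0.3
[  82.6   49.4  -79.4  135.2  100.    29.6 -127.4] err 0.3 0.3
hd -30
[ 18.6   8.  -10.2 122.6   9.1  38.5  32.6] err 2.1 0.2
[ 26.6   8.9 -18.9 121.9  11.5  39.1 100.4] err 0.2 0.2
[ 19.6  11.4 -14.3 128.9  27.   23.9  83.3] err 0.2 0.2
[ 14.4  15.9  -8.7 131.5  35.9  17.4  73.9] err 0.1 0.1
[ 48.7  20.5 -41.4 134.6  83.7  12.1  32.5] err 2.5 1.3
[ 75.4  34.7 -64.2 135.4 107.7  12.1  20.2] err 0.8 0.2
[ 82.6  49.1 -79.1 135.2 100.   29.  -57.4] err 0.5 0.3
[  82.6   49.4  -79.4  135.2  100.    29.6 -127.4] err 0.3 0.3
```

```bash
python3 - <<'E'
from k import *
delta(Rl(12,-20,-110),np.array([.47,-.14,.2]))
print(fk(bot.get_obs()['joint_pos'])[0])
E
```

```text
t 14.5167 p [ 0.4528 -0.1503  0.1582] gap 0.0698 F [-0.31  0.52  0.08] M [-0.1    0.537  0.015]
j [ 58.   11.2 -37.2 135.9 -59.5  12.1 109. ] turn [ 0.4095  0.0511 -0.045 ] shift before turn [-0.0066  0.0388 -0.0246] after turn [-0.0064  0.0254 -0.0382]
[ 0.44984431 -0.14822564  0.15851117]
```

Emit:
drive_tool:
  commands:
    - [[0, 0, 0], [-0.0033, 0.0194, -0.0123], 1]
    - [[0, 0, 0], [-0.0033, 0.0194, -0.0123], 1]
    - [[0.0585, 0.0073, -0.006], [0, 0, 0], 1]
    - [[0.0585, 0.0073, -0.006], [0, 0, 0], 1]
    - [[0.0585, 0.0073, -0.006], [0, 0, 0], 1]
    - [[0.0585, 0.0073, -0.006], [0, 0, 0], 1]
    - [[0.0585, 0.0073, -0.006], [0, 0, 0], 1]
    - [[0.0585, 0.0073, -0.006], [0, 0, 0], 1]
    - [[0.0585, 0.0073, -0.006], [0, 0, 0], 1]
    - [[0, 0, 0], [0, 0, 0], 1]

```text
time_s: 15.35
position: [0.4724, -0.1381, 0.2007]
tcp_rot: [[-0.488, 0.845, 0.218], [0.858, 0.51, -0.056], [-0.159, 0.16, -0.974]]
force: [-0.0, 0.3, 0.4]
finger_gap: 0.0875
```

Emit:
drive_tool:
  commands:
    - [[0, 0, -0.11], [0, 0, 0], 1]
    - [[0, 0, -0.11], [0, 0, 0], 1]
    - [[0, 0, -0.11], [0, 0, 0], 1]
    - [[0, 0, -0.11], [0, 0, 0], 1]
    - [[0, 0, -0.11], [0, 0, 0], 1]
    - [[0, 0, -0.11], [0, 0, 0], 1]
    - [[0, 0, -0.11], [0, 0, 0], 1]
    - [[0, 0, -0.11], [0, 0, 0], 1]
    - [[0, 0, -0.11], [0, 0, 0], 1]
    - [[0, 0, -0.11], [0, 0, 0], 1]

```text
time_s: 16.18
position: [0.4696, -0.1394, 0.1997]
tcp_rot: [[-0.975, -0.053, 0.217], [-0.067, 0.996, -0.056], [-0.213, -0.069, -0.975]]
force: [0.1, 0.9, -0.4]
finger_gap: 0.0871
```

```bash
python3 - <<'E'
from k import *
C,ax=screw()
R=Rl(20,-20,-180);delta(R,C+.06*Z)
q=np.array(bot.get_obs()['joint_pos'])
path(q,[(C+.06*Z,R),(C+.014*Z,R),(C+.013*Z-.003*yf,Rl(28,-5,-180)),(C+ax*.012,Rl(35,10.5,-180))])
d=snap('wrist')
print('head px',proj(d,C+ax*.01),'pts',)
E
```

```text
t 16.1833 p [ 0.4696 -0.1394  0.1997] gap 0.0871 F [ 0.15  0.95 -0.37] M [0.136 0.137 0.013]
j [ 34.1   8.8 -25.  122.4   7.9  36.9  97.4] turn [ 0.0759 -0.1009 -0.1262] shift before turn [-0.0015  0.0058  0.0499] after turn [0.0026 0.0097 0.0493]
[ 28.1  11.9 -21.1 128.8  22.3  21.9  89.3] err 0.2 0.2
[ 21.7  16.2 -14.4 131.5  31.   15.2  80.3] err 0.1 0.1
[ 55.2  22.7 -47.2 134.   81.2  12.1  36.9] err 2.5 1.1
[ 75.6  34.9 -64.4 135.4 107.2  12.3  20.8] err 0.7 0.3
head px (335.8900087670462, 222.23749166299737) pts
```

Emit:
drive_tool:
  commands:
    - [[0.038, -0.0505, -0.063], [0, 0, 0], 1]
    - [[0.038, -0.0505, -0.063], [0, 0, 0], 1]
    - [[0, 0, 0], [0.001, 0.0033, 0.0165], 1]
    - [[0, 0, 0], [0.001, 0.0033, 0.0165], 1]
    - [[0, 0, 0], [0.0006, 0.0033, 0.0163], 1]
    - [[0, 0, 0], [0, 0, 0], 1]
    - [[0, 0, 0], [0, 0, 0], 1]
    - [[0, 0, 0], [0, 0, 0], 1]
    - [[0, 0, 0], [0, 0, 0], 1]
    - [[0, 0, 0], [0, 0, 0], 1]

```text
time_s: 17.07
position: [0.4832, -0.1359, 0.1529]
tcp_rot: [[-0.934, -0.148, 0.324], [-0.195, 0.973, -0.119], [-0.298, -0.174, -0.939]]
force: [-0.3, 0.1, 0.4]
finger_gap: 0.0871
```

```bash
python3 - <<'E'
from k import *
C,ax=screw()
R=Rl(20,-20,-180);delta(R,C+.014*Z)
d=snap('wrist','w4.png')
print('head top px',proj(d,C+ax*.01),'grasp',proj(d,C))
E
```

```text
t 17.0667 p [ 0.4832 -0.1359  0.1529] gap 0.0871 F [-0.32  0.11  0.44] M [ 0.273  0.244 -0.005]
j [ 28.4  11.8 -22.  128.6  23.5  22.3  87.3] turn [-0.0025  0.0021 -0.005 ] shift before turn [0.0158 0.0082 0.0445] after turn [0.0157 0.0082 0.0446]
head top px (340.44491929080743, 230.50963628627477) grasp (342.55783117564465, 231.4684276750817)
```

View pics/w4.png

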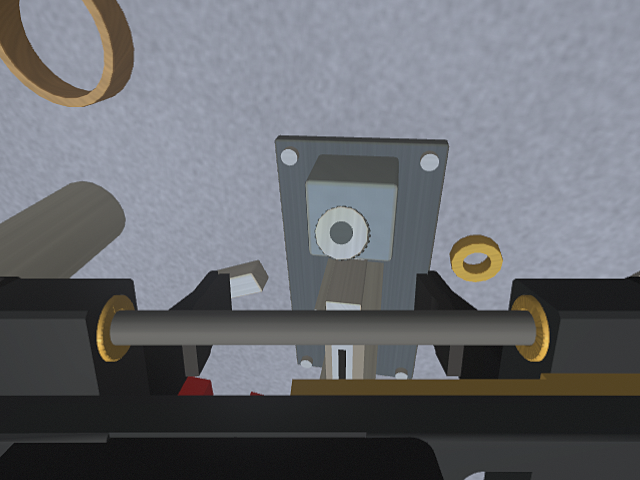

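Emit:
drive_tool:
  commands:
    - [[0, 0, 0], [0.004, 0.002, 0.011], 1]
    - [[0, 0, 0], [0.004, 0.002, 0.011], 1]
    - [[0, 0, 0], [0.004, 0.002, 0.011], 1]
    - [[0, 0, 0], [0.0038, 0.002, 0.011], 1]
    - [[0, 0, 0], [0, 0, 0], 1]
    - [[0, 0, 0], [0, 0, 0], 1]
    - [[0, 0, 0], [0, 0, 0], 1]
    - [[0, 0, 0], [0, 0, 0], 1]
    - [[0, 0, 0], [0, 0, 0], 1]
    - [[0, 0, 0], [0, 0, 0], 1]

```text
time_s: 17.95
position: [0.4815, -0.1362, 0.1052]
tcp_rot: [[-0.934, -0.149, 0.323], [-0.196, 0.973, -0.119], [-0.297, -0.174, -0.939]]
force: [-0.2, 0.3, -0.6]
finger_gap: 0.0869
```

```bash
python3 - <<'E'
from k import *
C,ax=screw()
delta(Rl(28,-5,-180),C+.013*Z-.003*yf)
delta(Rl(35,10.5,-180),C+.012*ax)
q=np.array(bot.get_obs()['joint_pos'])
path(q,[(C+ax*.012,Rl(35,10.5,-180))],25)
E
```

```text
t 17.95 p [ 0.4815 -0.1362  0.1052] gap 0.0869 F [-0.17  0.27 -0.64] M [0.308 0.179 0.013]
j [ 22.1  16.4 -15.4 131.3  33.4  15.5  77.3] turn [-0.0462 -0.1671  0.0177] shift before turn [0.0032 0.     0.0003] after turn [ 0.0032 -0.     -0.0002]
t 17.95 p [ 0.4815 -0.1362  0.1052] gap 0.0869 F [-0.17  0.27 -0.64] M [0.308 0.179 0.013]
j [ 22.1  16.4 -15.4 131.3  33.4  15.5  77.3] turn [-0.1717 -0.3063  0.0495] shift before turn [0.0078 0.0004 0.0021] after turn [ 0.0081 -0.0001 -0.0003]
[ 76.5  36.  -65.9 135.3 105.5  13.6  22.9] err 2.1 0.3
```

Emit:
drive_tool:
  commands:
    - [[-0.0086, -0.0153, 0.0025], [0.0004, 0, 0], 1]
    - [[-0.0086, -0.0153, 0.0025], [0.0004, 0, 0], 1]
    - [[-0.0086, -0.0153, 0.0025], [0.0004, 0, 0], 1]
    - [[-0.0086, -0.0153, 0.0025], [0.0004, 0, 0], 1]
    - [[-0.0086, -0.0153, 0.0025], [0.0004, 0, 0], 1]
    - [[-0.0086, -0.0153, 0.0025], [0.0004, 0, 0], 1]
    - [[-0.0086, -0.0153, 0.0025], [0.0004, 0, 0], 1]
    - [[-0.0086, -0.0153, 0.0025], [0.0004, 0, 0], 1]
    - [[-0.0086, -0.0153, 0.0025], [0.0004, 0, 0], 1]
    - [[-0.0086, -0.0153, 0.0025], [0.0004, 0, 0], 1]

```text
time_s: 18.78
position: [0.4776, -0.1372, 0.1036]
tcp_rot: [[-0.879, -0.159, 0.449], [-0.18, 0.984, -0.005], [-0.441, -0.086, -0.893]]
force: [-0.1, -1.1, -0.0]
finger_gap: 0.0867
```

```bash
python3 - <<'E'
from k import *
C,ax=screw()
delta(Rl(35,10.5,-180),C+.012*ax)
E
```

```text
t 18.7833 p [ 0.4776 -0.1372  0.1036] gap 0.0867 F [-0.1  -1.11 -0.02] M [ 0.124  0.433 -0.056]
j [ 58.2  22.9 -50.5 133.8  70.1  12.2  47.5] turn [-0.0857 -0.1529  0.0239] shift before turn [0.0038 0.0004 0.0012] after turn [0.0039 0.0002 0.0006]
```

Tracking as predicted; second half.

Emit:
drive_tool:
  commands:
    - [[-0.0086, -0.0153, 0.0025], [0.0004, 0, 0], 1]
    - [[-0.0086, -0.0153, 0.0025], [0.0004, 0, 0], 1]
    - [[-0.0086, -0.0153, 0.0025], [0.0004, 0, 0], 1]
    - [[-0.0086, -0.0153, 0.0025], [0.0004, 0, 0], 1]
    - [[-0.0086, -0.0153, 0.0025], [0.0004, 0, 0], 1]
    - [[-0.0086, -0.0153, 0.0025], [0.0004, 0, 0], 1]
    - [[-0.0086, -0.0153, 0.0025], [0.0004, 0, 0], 1]
    - [[-0.0086, -0.0153, 0.0025], [0.0004, 0, 0], 1]
    - [[-0.0086, -0.0153, 0.0025], [0.0004, 0, 0], 1]
    - [[-0.0086, -0.0153, 0.0025], [0.0004, 0, 0], 1]

```text
time_s: 19.62
position: [0.4742, -0.1381, 0.1015]
tcp_rot: [[-0.806, -0.181, 0.564], [-0.148, 0.983, 0.104], [-0.573, 0.0, -0.819]]
force: [-0.8, 0.8, 0.1]
finger_gap: 0.0867
```

```bash
python3 - <<'E'
from k import *
C,ax=screw()
delta(Rl(35,10.5,-180),C+.012*ax)
E
```

```text
t 19.6167 p [ 0.4742 -0.1381  0.1015] gap 0.0867 F [-0.76  0.78  0.1 ] M [-0.004  0.588  0.006]
j [ 76.9  34.3 -67.6 136.6 105.3  13.7  21. ] turn [-0.0003 -0.0004 -0.0009] shift before turn [-0.0002  0.0004  0.0009] after turn [-0.0002  0.0004  0.0009]
```

Emit:
drive_tool:
  commands:
    - [[0, 0, 0], [0, 0.0004, 0.0005], 0.3]
    - [[0, 0, 0], [0, 0, 0], 0.0]
    - [[0, 0, 0], [0, 0, 0], 0.0]
    - [[0, 0, 0], [0, 0, 0], 0.0]
    - [[0, 0, 0], [0, 0, 0], 0.0]
    - [[0, 0, 0], [0, 0, 0], 0]
    - [[0, 0, 0], [0, 0, 0], 0]
    - [[0, 0, 0], [0, 0, 0], 0]
    - [[0, 0, 0], [0, 0, 0], 0]
    - [[0, 0, 0], [0, 0, 0], 0]
  force: 30

```text
time_s: 20.45
position: [0.4743, -0.137, 0.1008]
tcp_rot: [[-0.806, -0.182, 0.563], [-0.149, 0.983, 0.105], [-0.572, 0.001, -0.82]]
force: [0.2, 0.5, -0.6]
finger_gap: 0.0279
```

```bash
cat >> k.py <<'E'
def tq():
    C,ax=screw();o=bot.get_obs();M=np.array(o['moment']);R=np.array(o['tcp_rot']);F=np.array(o['force'])
    R0=Rl(35,10.5,-180);ph=Ro.from_matrix(R0.T@R).as_rotvec()[2]
    print('t',o['time_s'],'turn',round(ph,3),'M.z',round(float(M@R[:,2]),3),'F',F.round(1),'gap',round(float(o['finger_gap']),4),'jt7',round(float(o['joint_torque'][6]),3),'j',np.round(o['joint_pos'],1),'dp',((np.array(o['position'])-C-.012*ax)*1000).round(1),'tilt',round(float(np.degrees(np.arccos(-R[:,2]@ax))),2))
E
python3 -c "from k import *;tq()"
```

```text
t 20.45 turn 0.0 M.z 0.029 F [ 0.2  0.5 -0.6] gap 0.0279 jt7 0.022 j [ 76.8  34.4 -67.7 136.6 105.3  13.9  20.9] dp [-0.5  0.6 -0.1] tilt 0.09
```

Emit:
drive_tool:
  commands:
    - [[0, 0, 0], [0, 0, 0], 0]
    - [[0, 0, 0.08], [0, 0, 0], 0]
    - [[0, 0, 0.08], [0, 0, 0], 0]
    - [[0, 0, 0.08], [0, 0, 0], 0]
    - [[0, 0, 0.08], [0, 0, 0], 0]
    - [[0, 0, 0.08], [0, 0, 0], 0]
    - [[0, 0, 0.08], [0, 0, 0], 0]
    - [[0, 0, 0.08], [0, 0, 0], 0]
    - [[0, 0, 0.08], [0, 0, 0], 0]
    - [[0, 0, 0], [0, 0, 0], 0]

```text
time_s: 21.28
position: [0.4744, -0.1369, 0.1008]
tcp_rot: [[-0.755, 0.336, 0.563], [0.469, 0.877, 0.106], [-0.458, 0.344, -0.82]]
force: [-1.2, -0.1, 1.4]
finger_gap: 0.0275
```

```bash
python3 -c "from k import *;tq()"
```

```text
t 21.2833 turn 0.642 M.z -0.03 F [-1.2 -0.1  1.4] gap 0.0275 jt7 -0.561 j [ 80.8  40.5 -75.  136.4 100.   21.1  -8.7] dp [-0.4  0.7 -0. ] tilt 0.1
```

Emit:
drive_tool:
  commands:
    - [[0, 0, 0.1], [0, 0, 0], 0]
    - [[0, 0, 0.1], [0, 0, 0], 0]
    - [[0, 0, 0.1], [0, 0, 0], 0]
    - [[0, 0, 0.1], [0, 0, 0], 0]
    - [[0, 0, 0.1], [0, 0, 0], 0]
    - [[0, 0, 0.1], [0, 0, 0], 0]
    - [[0, 0, 0.1], [0, 0, 0], 0]
    - [[0, 0, 0.1], [0, 0, 0], 0]
    - [[0, 0, 0.1], [0, 0, 0], 0]
    - [[0, 0, 0], [0, 0, 0], 0]

```text
time_s: 22.12
position: [0.4747, -0.1366, 0.101]
tcp_rot: [[-0.208, 0.8, 0.563], [0.978, 0.18, 0.106], [-0.016, 0.573, -0.819]]
force: [1.0, 1.3, 0.6]
finger_gap: 0.0272
```

```bash
python3 -c "
from k import *
tq();d=snap('scene')
b=cv2.resize(d['img'][205:335,205:291],(400,600),interpolation=cv2.INTER_CUBIC);cv2.imwrite('pics/c3.png',b)"
```

```text
t 22.1167 turn 1.54 M.z -0.044 F [1.  1.3 0.6] gap 0.0272 jt7 -0.78 j [ 82.   43.2 -77.8 136.4  98.8  24.4 -58.3] dp [-0.1  0.9  0.2] tilt 0.09
```

View pics/c3.png

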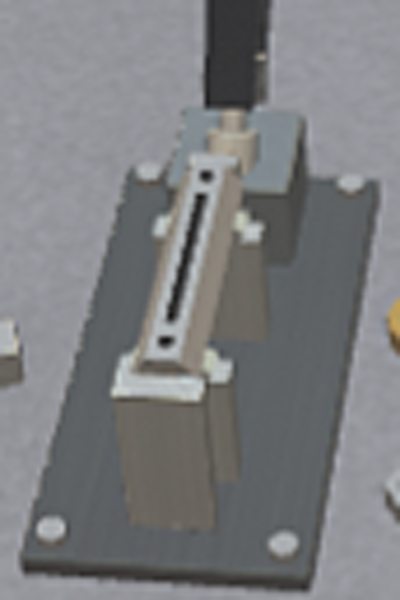

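Emit:
drive_tool:
  commands:
    - [[0, 0, 0.05], [0, 0, 0], 0]
    - [[0, 0, 0.05], [0, 0, 0], 0]
    - [[0, 0, 0.05], [0, 0, 0], 0]
    - [[0, 0, 0.05], [0, 0, 0], 0]
    - [[0, 0, 0.05], [0, 0, 0], 0]
    - [[0, 0, 0.05], [0, 0, 0], 0]
    - [[0, 0, 0], [0, 0, 0], 0]
    - [[0, 0, 0], [0, 0, 0], 0]
    - [[0, 0, 0], [0, 0, 0], 0]
    - [[0, 0, 0], [0, 0, 0], 0]

```text
time_s: 23.0
position: [0.4747, -0.1367, 0.1011]
tcp_rot: [[0.036, 0.825, 0.563], [0.988, -0.116, 0.106], [0.153, 0.553, -0.819]]
force: [2.7, 1.8, 1.2]
finger_gap: 0.0275
```

```bash
python3 -c "from k import *;tq()"
```

```text
t 23.0 turn 1.838 M.z -0.039 F [2.7 1.8 1.2] gap 0.0275 jt7 -0.077 j [ 82.2  43.5 -78.1 136.4  98.7  24.8 -75.2] dp [-0.1  0.9  0.3] tilt 0.08
```

Emit:
drive_tool:
  commands:
    - [[0, 0, 0.03], [0, 0, 0], 0]
    - [[0, 0, 0.03], [0, 0, 0], 0]
    - [[0, 0, 0.03], [0, 0, 0], 0]
    - [[0, 0, 0.03], [0, 0, 0], 0]
    - [[0, 0, 0], [0, 0, 0], 0]
    - [[0, 0, 0], [0, 0, 0], 0]
    - [[0, 0, 0], [0, 0, 0], 0]
    - [[0, 0, 0], [0, 0, 0], 0]
    - [[0, 0, 0], [0, 0, 0], 0]
    - [[0, 0, 0], [0, 0, 0], 0]

```text
time_s: 23.83
position: [0.4748, -0.1367, 0.1012]
tcp_rot: [[0.136, 0.815, 0.564], [0.966, -0.234, 0.106], [0.218, 0.53, -0.819]]
force: [4.4, 2.8, 0.8]
finger_gap: 0.0273
```

```bash
python3 -c "from k import *;tq()"
```

```text
t 23.8333 turn 1.959 M.z -0.088 F [4.4 2.8 0.8] gap 0.0273 jt7 -0.095 j [ 82.2  43.6 -78.2 136.4  98.7  24.9 -82. ] dp [-0.   0.8  0.3] tilt 0.08
```

Emit:
drive_tool:
  commands:
    - [[0, 0, 0.02], [0, 0, 0], 0]
    - [[0, 0, 0.02], [0, 0, 0], 0]
    - [[0, 0, 0.02], [0, 0, 0], 0]
    - [[0, 0, 0], [0, 0, 0], 0]
    - [[0, 0, 0], [0, 0, 0], 0]
    - [[0, 0, 0], [0, 0, 0], 0]
    - [[0, 0, 0], [0, 0, 0], 0]
    - [[0, 0, 0], [0, 0, 0], 0]
    - [[0, 0, 0], [0, 0, 0], 0]
    - [[0, 0, 0], [0, 0, 0], 0]

```text
time_s: 24.67
position: [0.4748, -0.1367, 0.1012]
tcp_rot: [[0.184, 0.805, 0.564], [0.951, -0.292, 0.106], [0.25, 0.516, -0.819]]
force: [3.8, 3.0, 0.5]
finger_gap: 0.0272
```

```bash
python3 -c "from k import *;tq()"
```

```text
t 24.6667 turn 2.019 M.z -0.092 F [3.8 3.  0.5] gap 0.0272 jt7 -0.097 j [ 82.2  43.7 -78.2 136.4  98.7  24.9 -85.5] dp [0.  0.8 0.4] tilt 0.08
```

Emit:
drive_tool:
  commands:
    - [[0, 0, 0.025], [0, 0, 0], 0]
    - [[0, 0, 0.025], [0, 0, 0], 0]
    - [[0, 0, 0.025], [0, 0, 0], 0]
    - [[0, 0, 0.025], [0, 0, 0], 0]
    - [[0, 0, 0], [0, 0, 0], 0]
    - [[0, 0, 0], [0, 0, 0], 0]
    - [[0, 0, 0], [0, 0, 0], 0]
    - [[0, 0, 0], [0, 0, 0], 0]
    - [[0, 0, 0], [0, 0, 0], 0]
    - [[0, 0, 0], [0, 0, 0], 0]

```text
time_s: 25.5
position: [0.4748, -0.1367, 0.1012]
tcp_rot: [[0.264, 0.783, 0.564], [0.917, -0.385, 0.106], [0.3, 0.489, -0.819]]
force: [5.1, 2.1, 1.6]
finger_gap: 0.0269
```

```bash
python3 -c "from k import *;tq()"
```

```text
t 25.5 turn 2.119 M.z -0.078 F [5.1 2.1 1.6] gap 0.0269 jt7 -0.106 j [ 82.3  43.7 -78.3 136.4  98.7  25.  -91.1] dp [0.  0.8 0.4] tilt 0.08
```

Emit:
drive_tool:
  commands:
    - [[0, 0, 0.03], [0, 0, 0], 0]
    - [[0, 0, 0.03], [0, 0, 0], 0]
    - [[0, 0, 0.03], [0, 0, 0], 0]
    - [[0, 0, 0.03], [0, 0, 0], 0]
    - [[0, 0, 0], [0, 0, 0], 0]
    - [[0, 0, 0], [0, 0, 0], 0]
    - [[0, 0, 0], [0, 0, 0], 0]
    - [[0, 0, 0], [0, 0, 0], 0]
    - [[0, 0, 0], [0, 0, 0], 0]
    - [[0, 0, 0], [0, 0, 0], 0]

```text
time_s: 26.33
position: [0.4749, -0.1368, 0.1012]
tcp_rot: [[0.356, 0.745, 0.564], [0.864, -0.492, 0.106], [0.356, 0.449, -0.819]]
force: [4.7, 2.2, 0.7]
finger_gap: 0.0269
```

```bash
python3 -c "from k import *;tq()"
```

```text
t 26.3333 turn 2.239 M.z -0.082 F [4.7 2.2 0.7] gap 0.0269 jt7 -0.103 j [ 82.3  43.8 -78.4 136.4  98.7  25.1 -98. ] dp [0.1 0.8 0.4] tilt 0.07
```

Emit:
drive_tool:
  commands:
    - [[0, 0, 0.03], [0, 0, 0], 0]
    - [[0, 0, 0.03], [0, 0, 0], 0]
    - [[0, 0, 0.03], [0, 0, 0], 0]
    - [[0, 0, 0], [0, 0, 0], 0]
    - [[0, 0, 0], [0, 0, 0], 0]
    - [[0, 0, 0], [0, 0, 0], 0]
    - [[0, 0, 0], [0, 0, 0], 0]
    - [[0, 0, 0], [0, 0, 0], 0]
    - [[0, 0, 0], [0, 0, 0], 0]
    - [[0, 0, 0], [0, 0, 0], 0]

```text
time_s: 27.17
position: [0.475, -0.1368, 0.1013]
tcp_rot: [[0.421, 0.71, 0.564], [0.816, -0.568, 0.106], [0.395, 0.416, -0.819]]
force: [4.7, 2.7, 0.7]
finger_gap: 0.0271
```

```bash
python3 -c "from k import *;tq()"
```

```text
t 27.1667 turn 2.329 M.z -0.039 F [4.7 2.7 0.7] gap 0.0271 jt7 -0.102 j [  82.3   43.9  -78.4  136.4   98.7   25.2 -103.1] dp [0.1 0.8 0.4] tilt 0.07
```

Emit:
drive_tool:
  commands:
    - [[0, 0, 0.03], [0, 0, 0], 0]
    - [[0, 0, 0.03], [0, 0, 0], 0]
    - [[0, 0, 0.03], [0, 0, 0], 0]
    - [[0, 0, 0.03], [0, 0, 0], 0]
    - [[0, 0, 0], [0, 0, 0], 0]
    - [[0, 0, 0], [0, 0, 0], 0]
    - [[0, 0, 0], [0, 0, 0], 0]
    - [[0, 0, 0], [0, 0, 0], 0]
    - [[0, 0, 0], [0, 0, 0], 0]
    - [[0, 0, 0], [0, 0, 0], 0]

```text
time_s: 28.0
position: [0.475, -0.1368, 0.1013]
tcp_rot: [[0.503, 0.655, 0.564], [0.742, -0.662, 0.106], [0.442, 0.365, -0.819]]
force: [5.1, 1.7, 0.8]
finger_gap: 0.0272
```

```bash
python3 -c "from k import *;tq()"
```

```text
t 28.0 turn 2.449 M.z -0.067 F [5.1 1.7 0.8] gap 0.0272 jt7 -0.1 j [  82.3   43.9  -78.5  136.4   98.6   25.2 -109.9] dp [0.2 0.7 0.4] tilt 0.06
```

Emit:
drive_tool:
  commands:
    - [[0, 0, 0.03], [0, 0, 0], 0]
    - [[0, 0, 0.03], [0, 0, 0], 0]
    - [[0, 0, 0.03], [0, 0, 0], 0]
    - [[0, 0, 0], [0, 0, 0], 0]
    - [[0, 0, 0], [0, 0, 0], 0]
    - [[0, 0, 0], [0, 0, 0], 0]
    - [[0, 0, 0], [0, 0, 0], 0]
    - [[0, 0, 0], [0, 0, 0], 0]
    - [[0, 0, 0], [0, 0, 0], 0]
    - [[0, 0, 0], [0, 0, 0], 0]

```text
time_s: 28.83
position: [0.475, -0.1368, 0.1013]
tcp_rot: [[0.56, 0.607, 0.564], [0.68, -0.726, 0.106], [0.473, 0.324, -0.819]]
force: [4.6, 2.5, 0.4]
finger_gap: 0.0271
```

```bash
python3 -c "from k import *;tq()"
```

```text
t 28.8333 turn 2.539 M.z -0.129 F [4.6 2.5 0.4] gap 0.0271 jt7 -0.097 j [  82.3   44.   -78.5  136.4   98.6   25.3 -115.1] dp [0.2 0.7 0.5] tilt 0.06
```

Emit:
drive_tool:
  commands:
    - [[0, 0, 0.03], [0, 0, 0], 0]
    - [[0, 0, 0.03], [0, 0, 0], 0]
    - [[0, 0, 0], [0, 0, 0], 0]
    - [[0, 0, 0], [0, 0, 0], 0]
    - [[0, 0, 0], [0, 0, 0], 0]
    - [[0, 0, 0], [0, 0, 0], 0]
    - [[0, 0, 0], [0, 0, 0], 0]
    - [[0, 0, 0], [0, 0, 0], 0]
    - [[0, 0, 0], [0, 0, 0], 0]
    - [[0, 0, 0], [0, 0, 0], 0]

```text
time_s: 29.67
position: [0.475, -0.1369, 0.1013]
tcp_rot: [[0.595, 0.572, 0.564], [0.635, -0.765, 0.106], [0.492, 0.295, -0.819]]
force: [4.8, 2.9, 0.9]
finger_gap: 0.0271
```

```bash
python3 -c "
from k import *
tq();d=snap('scene');d0=d['img'][205:335,205:291]
b=cv2.resize(d0,(400,600),interpolation=cv2.INTER_CUBIC);cv2.imwrite('pics/c4.png',b)"
```

```text
t 29.6667 turn 2.599 M.z -0.077 F [4.8 2.9 0.9] gap 0.0271 jt7 -0.096 j [  82.4   44.   -78.5  136.3   98.6   25.3 -118.5] dp [0.2 0.7 0.5] tilt 0.06
```

View pics/c4.png

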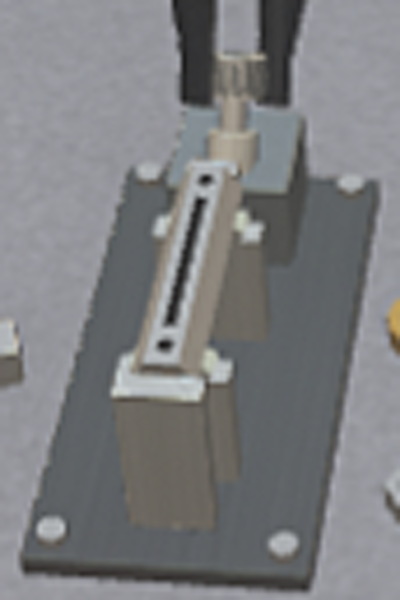

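Emit:
drive_tool:
  commands:
    - [[0, 0, 0.03], [0, 0, 0], 0]
    - [[0, 0, 0.03], [0, 0, 0], 0]
    - [[0, 0, 0.03], [0, 0, 0], 0]
    - [[0, 0, 0], [0, 0, 0], 0]
    - [[0, 0, 0], [0, 0, 0], 0]
    - [[0, 0, 0], [0, 0, 0], 0]
    - [[0, 0, 0], [0, 0, 0], 0]
    - [[0, 0, 0], [0, 0, 0], 0]
    - [[0, 0, 0], [0, 0, 0], 0]
    - [[0, 0, 0], [0, 0, 0], 0]

```text
time_s: 30.55
position: [0.475, -0.1369, 0.1013]
tcp_rot: [[0.644, 0.516, 0.564], [0.564, -0.819, 0.105], [0.516, 0.25, -0.819]]
force: [4.2, 2.7, 0.5]
finger_gap: 0.0274
```

```bash
python3 -c "from k import *;tq()"
```

```text
t 30.55 turn 2.689 M.z -0.106 F [4.2 2.7 0.5] gap 0.0274 jt7 -0.093 j [  82.4   44.   -78.6  136.3   98.6   25.4 -123.6] dp [0.2 0.6 0.5] tilt 0.05
```

Emit:
drive_tool:
  commands:
    - [[0, 0, 0.03], [0, 0, 0], 0]
    - [[0, 0, 0.03], [0, 0, 0], 0]
    - [[0, 0, 0], [0, 0, 0], 0]
    - [[0, 0, 0], [0, 0, 0], 0]
    - [[0, 0, 0], [0, 0, 0], 0]
    - [[0, 0, 0], [0, 0, 0], 0]
    - [[0, 0, 0], [0, 0, 0], 0]
    - [[0, 0, 0], [0, 0, 0], 0]
    - [[0, 0, 0], [0, 0, 0], 0]
    - [[0, 0, 0], [0, 0, 0], 0]

```text
time_s: 31.38
position: [0.4751, -0.1369, 0.1013]
tcp_rot: [[0.674, 0.477, 0.564], [0.514, -0.851, 0.105], [0.53, 0.219, -0.819]]
force: [5.3, 2.7, 0.7]
finger_gap: 0.0275
```

```bash
python3 -c "from k import *;tq()"
```

```text
t 31.3833 turn 2.749 M.z -0.031 F [5.3 2.7 0.7] gap 0.0275 jt7 -0.091 j [  82.4   44.   -78.6  136.3   98.6   25.4 -127.1] dp [0.2 0.6 0.5] tilt 0.05
```

```bash
python3 - <<'E'
from k import *
d=snap('scene')
g=d['img'][205:335,205:291]
b=cv2.resize(g,(400,600),interpolation=cv2.INTER_CUBIC)
def hole(im,x,y,w=14):
    c=255-cv2.cvtColor(im,cv2.COLOR_BGR2GRAY)[y-w:y+w,x-w:x+w].astype(float);c=np.clip(c-150,0,None);Y,X=np.mgrid[y-w:y+w,x-w:x+w]
    return (c*X).sum()/c.sum(),(c*Y).sum()/c.sum()
for n in('c2','c3','c4','now'):
    im=b if n=='now' else cv2.imread(f'pics/{n}.png')
    if n=='c2': im=im[:,400:]
    P=[]
    for h in [(206,178),(165,343)]:
        x,y=hole(im,*h);P.append(onz(d,205+(x+.5)*86/400-.5,205+(y+.5)*130/600-.5,.097))
    print(n,[round(float((p-CR)@yf*1000),1) for p in P],'mid',round(float((P[0]+P[1])@yf*500-CR@yf*1000),1),'x',[round(float((p-CR)@xf*1000),1) for p in P])
tq()
E
```

```text
c2 [-50.8, 49.2] mid -0.8 x [0.1, 0.1]
c3 [-50.8, 49.2] mid -0.8 x [0.1, 0.1]
c4 [-48.5, 51.4] mid 1.4 x [-0.1, 0.1]
now [-48.1, 52.2] mid 2.1 x [-0.3, 0.3]
t 31.4333 turn 2.749 M.z -0.077 F [5.1 2.2 2.1] gap 0.0271 jt7 -0.091 j [  82.4   44.   -78.6  136.3   98.6   25.4 -127.1] dp [0.2 0.6 0.5] tilt 0.05
```

Emit:
drive_tool:
  commands:
    - [[0, 0, 0.03], [0, 0, 0], 0]
    - [[0, 0, 0.03], [0, 0, 0], 0]
    - [[0, 0, 0], [0, 0, 0], 0]
    - [[0, 0, 0], [0, 0, 0], 0]
    - [[0, 0, 0], [0, 0, 0], 0]
    - [[0, 0, 0], [0, 0, 0], 0]
    - [[0, 0, 0], [0, 0, 0], 0]
    - [[0, 0, 0], [0, 0, 0], 0]
    - [[0, 0, 0], [0, 0, 0], 0]
    - [[0, 0, 0], [0, 0, 0], 0]

```text
time_s: 32.27
position: [0.4751, -0.137, 0.1013]
tcp_rot: [[0.702, 0.435, 0.564], [0.462, -0.881, 0.105], [0.543, 0.187, -0.819]]
force: [4.5, 3.1, 0.9]
finger_gap: 0.0273
```

```bash
python3 -c "from k import *;tq()"
```

```text
t 32.2667 turn 2.809 M.z -0.073 F [4.5 3.1 0.9] gap 0.0273 jt7 -0.089 j [  82.4   44.1  -78.6  136.3   98.6   25.4 -130.5] dp [0.3 0.6 0.5] tilt 0.05
```

Emit:
drive_tool:
  commands:
    - [[0, 0, 0.03], [0, 0, 0], 0]
    - [[0, 0, 0.03], [0, 0, 0], 0]
    - [[0, 0, 0], [0, 0, 0], 0]
    - [[0, 0, 0], [0, 0, 0], 0]
    - [[0, 0, 0], [0, 0, 0], 0]
    - [[0, 0, 0], [0, 0, 0], 0]
    - [[0, 0, 0], [0, 0, 0], 0]
    - [[0, 0, 0], [0, 0, 0], 0]
    - [[0, 0, 0], [0, 0, 0], 0]
    - [[0, 0, 0], [0, 0, 0], 0]

```text
time_s: 33.1
position: [0.4751, -0.137, 0.1013]
tcp_rot: [[0.727, 0.393, 0.564], [0.408, -0.907, 0.105], [0.553, 0.154, -0.819]]
force: [5.1, 2.0, 1.1]
finger_gap: 0.0275
```

```bash
python3 -c "from k import *;tq()"
```

```text
t 33.1 turn 2.869 M.z -0.11 F [5.1 2.  1.1] gap 0.0275 jt7 -0.116 j [  82.4   44.1  -78.6  136.3   98.6   25.4 -133.9] dp [0.2 0.6 0.5] tilt 0.04
```

Emit:
drive_tool:
  commands:
    - [[0, 0, 0.03], [0, 0, 0], 0]
    - [[0, 0, 0.03], [0, 0, 0], 0]
    - [[0, 0, 0], [0, 0, 0], 0]
    - [[0, 0, 0], [0, 0, 0], 0]
    - [[0, 0, 0], [0, 0, 0], 0]
    - [[0, 0, 0], [0, 0, 0], 0]
    - [[0, 0, 0], [0, 0, 0], 0]
    - [[0, 0, 0], [0, 0, 0], 0]
    - [[0, 0, 0], [0, 0, 0], 0]
    - [[0, 0, 0], [0, 0, 0], 0]

```text
time_s: 33.93
position: [0.4751, -0.137, 0.1013]
tcp_rot: [[0.749, 0.348, 0.564], [0.353, -0.93, 0.105], [0.561, 0.121, -0.819]]
force: [6.0, 2.5, 0.6]
finger_gap: 0.0273
```

```bash
python3 -c "from k import *;tq()"
```

```text
t 33.9333 turn 2.929 M.z -0.158 F [6.  2.5 0.6] gap 0.0273 jt7 -0.182 j [  82.4   44.1  -78.6  136.3   98.6   25.5 -137.3] dp [0.3 0.5 0.5] tilt 0.04
```

Emit:
drive_tool:
  commands:
    - [[0, 0, 0], [0, 0, 0], 0.4]
    - [[0, 0, 0], [0, 0, 0], 0.6]
    - [[0, 0, 0], [0, 0, 0], 0.8]
    - [[0, 0, 0], [0, 0, 0], 0.8]
    - [[0, 0, 0], [0, 0, 0], 0.8]
    - [[0, 0, 0], [0, 0, 0], 0.8]
    - [[0, 0, 0], [0, 0, 0], 0.8]
    - [[0, 0, 0], [0, 0, 0], 0.8]
    - [[0, 0, 0], [0, 0, 0], 0.8]
    - [[0, 0, 0], [0, 0, 0], 0.8]

```text
time_s: 34.77
position: [0.4743, -0.137, 0.1007]
tcp_rot: [[0.75, 0.347, 0.563], [0.352, -0.93, 0.105], [0.56, 0.119, -0.82]]
force: [0.6, 0.0, 0.0]
finger_gap: 0.069
```

```bash
python3 - <<'E'
from k import *
tq();o=bot.get_obs();p=np.array(o['position']);R=np.array(o['tcp_rot']);q=np.array(o['joint_pos'])
print('up in tool',(R.T@Z).round(3),'fwd+up',(R.T@(Z+.3*yf)).round(3))
path(q,[(p+.04*Z,R),(p+.1*Z,R)])
path(q,[(p+.04*Z+.01*yf,R),(p+.1*Z+.03*yf,R)])
E
```

```text
t 34.7667 turn 2.931 M.z 0.013 F [0.6 0.  0. ] gap 0.069 jt7 -0.03 j [  82.4   44.1  -78.6  136.4   98.6   25.5 -137.4] dp [-0.5  0.5 -0.1] tilt 0.09
up in tool [ 0.56   0.119 -0.82 ] fwd+up [ 0.8    0.171 -0.648]
[  85.2   39.4  -79.4  133.8   84.7   21.5 -124.5] err 0.2 0.2
[ 90.4  25.  -79.4 130.8  35.   14.5 -80.1] err 1.1 1.1
[  83.7   40.4  -79.4  132.8   85.3   22.9 -125.3] err 0.1 0.1
[ 85.3  29.3 -79.4 128.1  50.7  18.2 -96.4] err 0.4 0.4
```

Emit:
drive_tool:
  commands:
    - [[0, 0, 0], [0.0056, 0.0012, -0.0082], 0.8]
    - [[0, 0, 0], [0.0056, 0.0012, -0.0082], 0.8]
    - [[0, 0, 0], [0.0056, 0.0012, -0.0082], 0.8]
    - [[0, 0, 0], [0.008, 0.0017, -0.0065], 0.8]
    - [[0, 0, 0], [0.008, 0.0017, -0.0065], 0.8]
    - [[0, 0, 0], [0.008, 0.0017, -0.0065], 0.8]
    - [[0, 0, 0], [0.008, 0.0017, -0.0065], 0.8]
    - [[0, 0, 0], [0.008, 0.0017, -0.0065], 0.8]
    - [[0, 0, 0], [0.008, 0.0017, -0.0065], 0.8]
    - [[0, 0, 0], [0.008, 0.0017, -0.0065], 0.8]

```text
time_s: 35.6
position: [0.4949, -0.1328, 0.2013]
tcp_rot: [[0.75, 0.348, 0.563], [0.353, -0.93, 0.105], [0.56, 0.119, -0.82]]
force: [-0.1, -0.1, -0.0]
finger_gap: 0.0698
```

```bash
python3 - <<'E'
from k import *
tq();d=snap('scene')
b=cv2.resize(d['img'][205:335,205:291],(400,600),interpolation=cv2.INTER_CUBIC)
t=snap('top');cv2.imwrite('pics/c5.png',np.hstack([b,cv2.resize(d['img'][100:340,80:400],(400,300)).repeat(1,0) if 0 else cv2.copyMakeBorder(cv2.resize(d['img'][60:460,80:400],(400,500)),0,100,0,0,cv2.BORDER_CONSTANT)]))
E
```

```text
t 35.6 turn 2.93 M.z 0.063 F [-0.1 -0.1 -0. ] gap 0.0698 jt7 -1.303 j [ 87.2  23.7 -79.2 129.7  34.5  15.1 -82.5] dp [ 20.    4.7 100.4] tilt 0.1
```

View pics/c5.png

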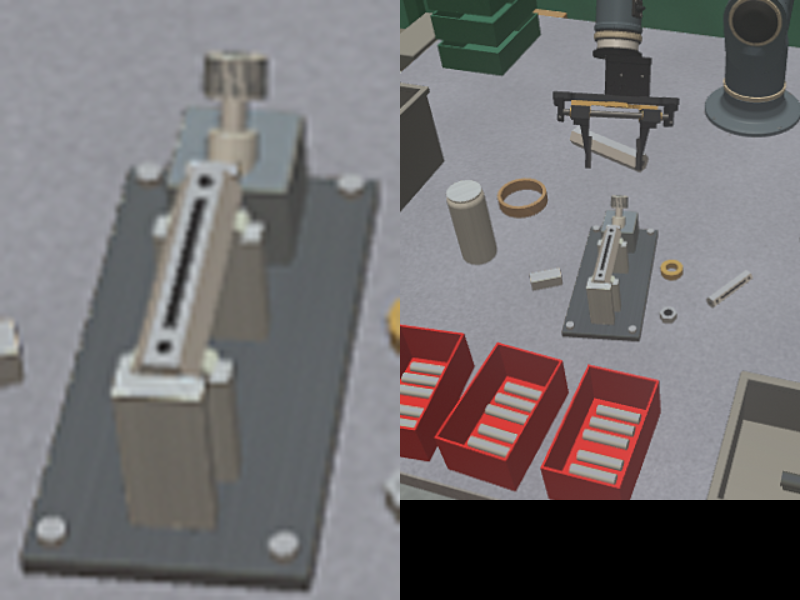

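```bash
python3 -c "
from h import *
print(job.job_done(), bot.get_obs()['time_s'])"
```

```text
the job is handed in; nothing more can be done
the job is handed in; nothing more can be done
```

The job is handed in, at about 36 s on the robot's clock. I lifted the bar out of the cradles, rolled it 60° so the slot faces straight up, lowered it back and let go. I then gripped the leaning screw head and turned it clockwise about 2.9 rad. I stopped when the resistance rose, then let go and backed off about 100 mm.

**Seating:** While the screw ran, the last joint's torque stayed level at about 0.09 to 0.10 N m. Over the last two 0.06 rad steps it rose to 0.12 and then 0.18 N m, which fits a seated shaft. I put the windup at about 0.12 rad, well under the 0.35 limit. A total turn of 2.93 rad less that windup is about 2.8.

**Bar:** The last picture shows the slot up, the bar lying in both cradles, and no gap to the end stop that I could see. No bystander in view appeared displaced, but that picture left out the spanner and the bin. The tool force was near zero after I let go.

**Checks that disagreed:**
- The wrist moment about the screw axis was too noisy to show seating clearly. I relied mainly on the joint torque.
- The bar's position from the scene camera, taken 0.18 rad before the end, was 2.1 mm along the fixture. It should be about 3.8 to 4 mm when seated, and the remaining turn would add only about 0.5 mm. The rest is within the 2 mm calibration, but I did not measure it again at the end.

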